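# Clip two bobbins from the roll-down track into the clip rail

## Task

Take the lowest bobbin off the sloped track, let the next one roll down to the stop, and press the one you took straight down into the spring clips of either free station on the clip rail until it snaps home at both ends. Then do the same with the next bobbin in the other station, so that the last bobbin is left waiting at the stop. Leave the small green box and the wooden wedges where they are.

Things in the scene. Friction and masses are not known exactly. Their poses are not given: they have to be found in the camera images.
- track: Roll-down track, 200 x 118 mm, fixed: two steel rails on a plywood base. Origin: centre of its underside, on the bench. The rails fall 9 degrees towards its -x end, where two stop plates hold the lowest bobbin by its flanges; y is along the bobbins' axes. Between the rails it is open (86 mm along y) down to the base top, 6 mm above the bench. Side walls are lower than the cores.
- stop_place (a point): Where the centre of a bobbin is when it lies at the track's stop, 72 mm above the bench; its axis is then along the track's y. Touching bobbins on the track have 32 mm between their cores, so open the fingers only to about 34 mm there. Lift a bobbin straight up by 60 mm before moving sideways.
- bobbin_a_centre (a point): Centre of the lowest bobbin, at the stop at first. A bobbin is a plain aluminium spool 104 mm long, about 110 g: core 16 mm in diameter, 94 mm of it between two end flanges 48 mm in diameter and 5 mm thick. y is its long axis; it may be rolled about that. Grasp the middle of the core from above, fingers closing across it (along the track's x).
- bobbin_b_centre (a point): Centre of the second bobbin, the same kind; at first it lies 48 mm up the track, against the lowest, and rolls to the stop by itself within a second when that has been lifted off.
- bobbin_c_centre (a point): Centre of the third bobbin, the same kind, the highest on the track at first; it is to end at the stop.
- clip_rail: Clip rail, fixed: wooden base 190 x 120 x 8 mm with two steel bars along x, at y = -36 and +36 mm, tops 39 mm above the bench. Origin: centre of its underside. Two stations 90 mm apart along x; at each, both bars carry a spring clip (10 mm wide along y): two sprung upright jaws with a flared mouth, tops 68 mm above the bench. 62 mm is free between a station's clips, for fingers.
- seat_1 (a point): Centre of a bobbin clipped home in station 1 (-x end of the clip rail), 47 mm above the bench; empty at first. The bobbin's axis is then along the rail's y, its core rests on both bars, its flanges are outside the clips (6 mm play each way). The core meets the jaws about 14 mm above home, to within 4 mm in x, and takes a push straight down of 5 to 10 N, then snaps onto the bars.
- seat_2 (a point): The same point of station 2 (+x end of the clip rail), also empty at first. Mind the room above the bench: a grey motor (54 mm in diameter) hangs at x 0.335, y 0.49, from 0.57 m up to 0.82 m above the bench, and its thin post stands at x 0.27, y 0.015, up to 0.93 m; both fixed and solid. Draw the arm in towards the base (0.41 m out) before it swings past the motor; all the work lies between the two.
- green_box: Bystander: small green box 56 x 68 x 49 mm, loose; origin at the centre of its underside. Not to be disturbed.
- wood_wedges: Bystander: two hardwood wedges side by side, as one block 51 x 48 x 42 mm, loose; origin at the centre of its underside. Not to be disturbed.
Not all that is in view belongs to the job. What is shaped like the part that bears bobbin_a_centre but purple is not meant.

How it is judged:
By the outcome, as a careful person would: the job done as asked, in the order asked, and still so for the second after the job is handed in, with the robot touching nothing.
It also fails if it takes over 48 s, if anything falls off the work surface, if the arm or the gripper's body presses on something with over 40 N, if the wrist force passes 120 N, or if a joint passes its speed limit or range.

## Robot

A 6-joint arm with a two-finger parallel gripper is mounted at the origin on a cart in front of the work surface, level with it; the furniture and walls round the work are solid. World frame = base frame: x ahead of the robot, y to its left, z up, the work surface at z = 0. Lengths are in mm, angles in rad, forces in N, time in s.
With the tool pointing down it reaches from about 400 to 925 mm from the base axis. Payload 12.5 kg.
Tool frame: the origin (TCP) lies midway between the tips of the shut fingers; the grasp point (between the pads) lies 19 mm behind it; z points along the fingers, y is the direction in which the jaws open and shut (so a half turn about z gives the same grasp; the last joint's range is limited). The gripper opens to 95 mm and grips with 3 to 60 N. Pads are 20 mm wide; open, the fingers measure 119 mm over their backs; the gripper's body (75 mm by 180 mm) begins 59 mm behind the grasp point.
Start: joints at [-1.331, 0.491, 1.559, -0, 1.092, -0.106], TCP at [211.867, -588.013, 214.661] pointing down, gripper open.
Joint ranges: [-3.1, 3.1], [-0.84, 2.19], [0.05, 2.79], [-1.13, 4.28], [0.06, 2.93], [-2.69, 2.69]. Speed limits (rad/s): [2.22, 2.22, 2.79, 3.14, 3.14, 3.14].

## Interface

Orientations are given as [roll, pitch, yaw] about the fixed x, y, z axes, in that order (R = Rz(yaw) Ry(pitch) Rx(roll)).
In Python, from cell import env gives the robot as it stands.
- The arm moves only by the tool arm_command, never from a script. Its argument "steps" is a list of rows, each an object of numbers: "dx", "dy", "dz": the shift along the tool's x, y, z as a fraction of full scale; "rx", "ry", "rz": the turn, a rotation vector about the tool's x, y, z as a fraction of full scale; "claw": the gripper command: -1 is fully open, 1 is shut, values between are in proportion. In form: [{"dx": .., "dy": .., "dz": .., "rx": .., "ry": .., "rz": .., "claw": ..}, ...]. A call has 1 to 10 rows; each row shifts and turns the pose as measured when the row begins, along the tool's axes as they then stand; what a row does not reach is not made up. Full scale, the value 1, is 0.8 m for a shift and 90 degrees for a turn. A row lasts 1/8 s, in which the tool goes at most 62.5 mm and 10.7 degrees, less where a joint would pass 70% of its speed; a pose out of reach is approached as far as the arm can. A call with a number of a shift or a turn outside -1 to 1 is refused whole. A call with a gripper value outside its range is refused whole. The fingers move at their own pace and stop on an object; the grip force is fixed at half the most. Time passes only in rows, so rows that do not move let the fingers close. It gives the time, the measured TCP pose, the force and the opening at its end, in the units of the state.
- env.state(): the state, without advancing time (a new reading comes with each control period).
- env.read_camera(name): name is "scene" or "top" or "wrist"; returns (picture, depth): 480x640x3 uint8, red, green, blue; 480x640 float32, mm along the optical axis (not along the pixel's ray), 0 where there is no reading.
- env.get_calibration(name): a dict with "vfov" (degrees; the focal length in pixels is half the picture's height over the tangent of half this angle, whatever the lens; pixels are square), "cx", "cy" (the principal point, pixels), "xyz" and "attitude" of the camera in the world. Camera axes: x right, y up, looking along -z (the intrinsics and any distortion apply to the point x, -y, -z); pixel columns grow to the right and rows downward; lengths in mm; the calibration is good to about 2 mm. The wrist camera is an equidistant fisheye: a pixel r from the principal point sees the ray r / f radians off the axis. A picture is of the moment at which its call begins: read the wrist's pose just before it. get_calibration takes no time and is no camera call; for the wrist camera it gives the pose at the moment of the call.
- env.job_done(): hands the job in, once; it reports no verdict.
The state is a dict: "t": time; "joints": joint angles; "qvel": joint speeds; "tau": joint torques, N m; "eef_pos": TCP position; "tcp_rot": TCP orientation; "ft_force": force on the tool from outside, world axes, zero at the start; "moment": the same for the moment, N m; "opening": opening from 0.0 (shut) to 1.0 (fully open).
Only numpy, scipy, OpenCV 4.12 (cv2) and the standard library are available. Lean on these libraries where they do the work, as an engineer would, in place of code of your own. Each camera call takes 0.05 s, during which the arm holds its last target.

## Working session

There is one attempt and no reset: what is moved stays moved. The work goes in short steps, Python scripts to look and compute and a tool call to move; the robot and the scene stay as the last step left them, time stands still between calls to the robot, and variables do not carry over. Pictures are saved under pics/ and viewed, and the job is handed in when it is done.

Besides the shell and the picture viewer there is one more tool, called after ">>>" as name([rows], argument=value, ...), one row to a line, values as JSON. arm_command: Moves the arm, as the interface text tells. Its arguments: {"type":"object","properties":{"steps":{"type":"array","items":{"type":"object","properties":{"dx":{"type":"number"},"dy":{"type":"number"},"dz":{"type":"number"},"rx":{"type":"number"},"ry":{"type":"number"},"rz":{"type":"number"},"claw":{"type":"number"}}}}},"required":["steps"]}

```bash
mkdir -p pics; ls; python3 - <<'E'
from cell import env
import cv2,numpy as np
print(env.state())
for n in ("scene","top"):
    c=env.get_calibration(n);print(n,c)
    p,d=env.read_camera(n)
    cv2.imwrite(f"pics/{n}0.png",p[:,:,::-1]);np.save(f"pics/{n}0.npy",d)
E
```

```text
pics
{'t': 0.0, 'joints': array([-1.33063331e+00,  4.91546002e-01,  1.55944750e+00, -1.94496233e-05,
        1.09169702e+00, -1.05574682e-01]), 'qvel': array([-6.34271772e-04,  1.21679555e-03, -8.99079240e-05,  1.25677064e-03,
       -1.90988687e-04,  9.07717385e-04]), 'tau': array([-2.86168543e-04, -6.12654090e+01, -2.58186883e+01,  6.92525133e-02,
        4.81729140e-02, -1.24153994e-04]), 'eef_pos': array([ 211.78046186, -587.76725945,  214.07084434]), 'tcp_rot': array([-3.14049909e+00, -9.85373900e-05,  3.45746618e-01]), 'ft_force': array([-0.02062138, -0.30344604, -0.38269507]), 'moment': array([-0.00936719, -0.02704211,  0.01175376]), 'opening': 1.0023497464820021}
scene {'vfov': 57.51229982703161, 'cx': 311.9919456071778, 'cy': 232.86021059065558, 'xyz': array([ -8.63287027, 442.41941081, 643.42699954]), 'attitude': array([ 0.85044705, -0.01747758, -2.02587444])}
top {'vfov': 51.17524838431176, 'cx': 311.33735884786194, 'cy': 238.33683344084736, 'xyz': array([518.28566757, 181.4441284 , 916.24272743]), 'attitude': array([ 0.06317218, -0.01429933, -1.54324265])}
```

View pics/scene0.png

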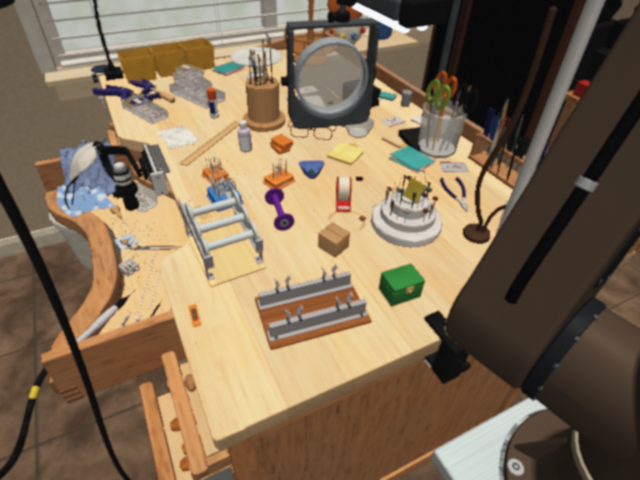

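View pics/top0.png

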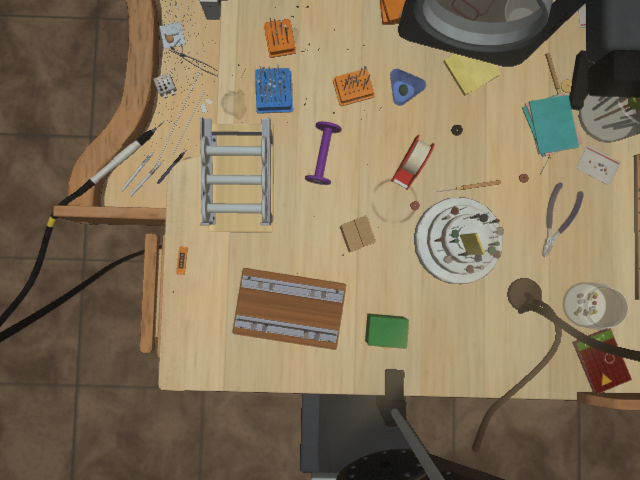

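The top view shows the track at about (236,172) with three grey bobbins, and a purple spool at (323,153), which is the decoy. The clip rail is at (290,307), the green box at (387,331) and the wedges at (357,234). I'll enlarge the track and the rail.

```bash
cat > h.py <<'E'
import numpy as np,cv2
from scipy.spatial.transform import Rotation as R
def ray(c,u,v):
    f=240/np.tan(np.radians(c['vfov'])/2)
    d=np.array([(u-c['cx'])/f,-(v-c['cy'])/f,-1.0])
    return R.from_euler('xyz',c['attitude']).as_matrix()@d
def atz(c,u,v,z):
    r=ray(c,u,v); return c['xyz']+r*(z-c['xyz'][2])/r[2]
def proj(c,P):
    f=240/np.tan(np.radians(c['vfov'])/2)
    q=R.from_euler('xyz',c['attitude']).as_matrix().T@(np.asarray(P,float)-c['xyz'])
    return np.array([c['cx']+f*q[0]/-q[2],c['cy']-f*q[1]/-q[2]])
def crop(p,x0,y0,x1,y1,k,name):
    q=cv2.resize(p[y0:y1,x0:x1],None,fx=k,fy=k,interpolation=cv2.INTER_CUBIC)
    for x in range((x0+9)//10*10,x1,10):
        cv2.line(q,((x-x0)*k,0),((x-x0)*k,5 if x%50 else 14),(0,0,255),1)
        if x%20==0: cv2.putText(q,str(x),((x-x0)*k,24),0,.4,(0,0,255),1)
    for y in range((y0+9)//10*10,y1,10):
        cv2.line(q,(0,(y-y0)*k),(5,(y-y0)*k),(0,0,255),1)
        if y%20==0: cv2.putText(q,str(y),(8,(y-y0)*k+4),0,.4,(0,0,255),1)
    cv2.imwrite(name,q)
E
python3 - <<'E'
from h import *
t=cv2.imread('pics/top0.png');s=cv2.imread('pics/scene0.png')
crop(t,185,105,285,240,4,'pics/c1.png')
crop(t,225,260,415,355,4,'pics/c2.png')
crop(s,170,170,300,285,5,'pics/c3.png')
crop(s,245,255,435,355,4,'pics/c4.png')
E
```

```text
(no output)
```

View pics/c1.png

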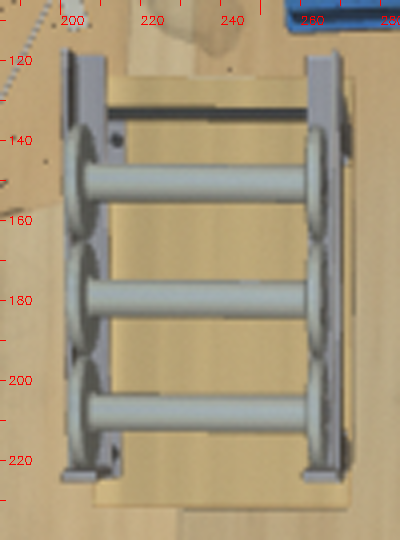

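View pics/c2.png

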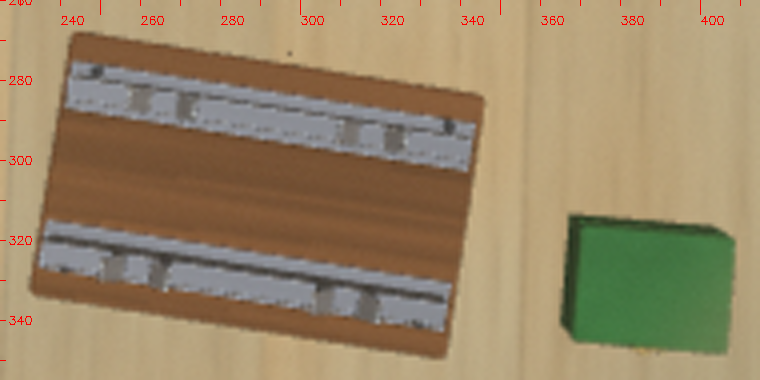

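View pics/c3.png

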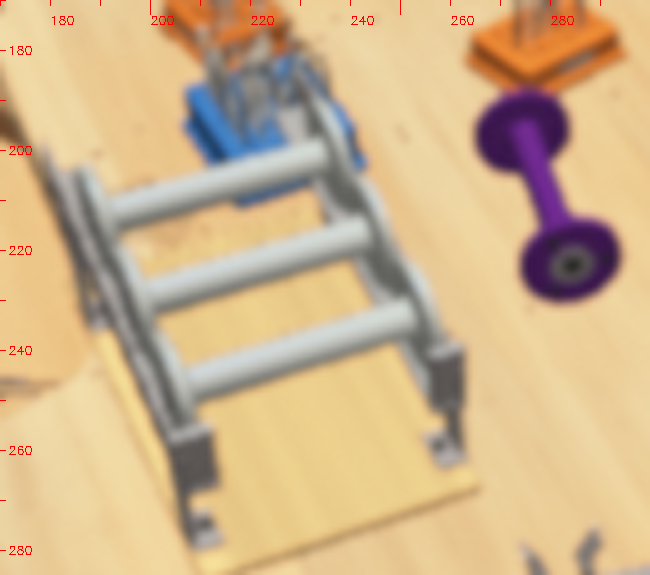

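View pics/c4.png

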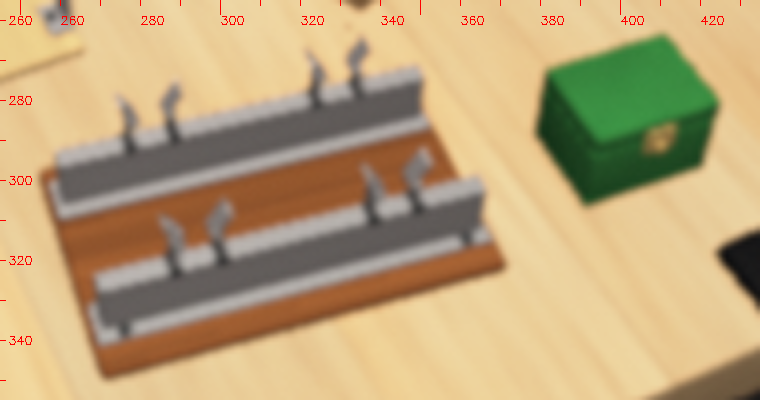

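```bash
python3 - <<'E'
from h import *
from cell import env
np.set_printoptions(precision=1,suppress=True)
c=env.get_calibration('top');s=env.get_calibration('scene')
d=np.load('pics/top0.npy');ds=np.load('pics/scene0.npy')
def P(u,v):
    r=ray(c,u,v); return c['xyz']+r*np.median(d[int(v)-1:int(v)+2,int(u)-1:int(u)+2])
print('bench',P(180,300),P(360,280))
# core a,b,c lines from top: ends (inner flange faces), z~72
for nm,pts,z in (('a',[(206.5,207.5),(261,208)],72),('b',[(206.5,179),(261,179.5)],80),('c',[(206,149.8),(261,150.5)],87)):
    q=[atz(c,*p,z) for p in pts]; m=(q[0]+q[1])/2; e=q[0]-q[1]
    print(nm,m,'len',np.linalg.norm(e),'dir deg',np.degrees(np.arctan2(e[1],e[0])), 'depth pt',P(pts[0][0]*.5+pts[1][0]*.5,pts[0][1]))
# scene: core a ends
for nm,pts,z in (('a',[(208,246),(248,233.5)],72),('b',[(199.5,229),(241,216)],80)):
    q=[atz(s,*p,z) for p in pts]; m=(q[0]+q[1])/2; e=q[0]-q[1]
    print('scene',nm,m,'len',np.linalg.norm(e),np.degrees(np.arctan2(e[1],e[0])))
# clip rail base corners top z=8
q=np.array([atz(c,u,v,8) for u,v in [(243,268.5),(345.5,284),(336,349),(233,333)]])
print('base top corners\n',q,q.mean(0)); print(np.linalg.norm(np.roll(q,-1,0)-q,axis=1))
q2=np.array([atz(s,u,v,8) for u,v in [(255,299),(338,270) ,(368.5,321),(270.5,349)]])
print('scene base corners\n',q2,q2.mean(0))
# clips jaws from top, jaw pixels z~60
j={'bar1 L':[(257,285),(268.5,286.5)],'bar1 R':[(309,293),(320,294.5)],'bar2 L':[(250.5,326.5),(261.5,328)],'bar2 R':[(303,334.5),(314,336)]}
for k,v in j.items(): print(k,[atz(c,*p,55) for p in v], [P(*p)[2] for p in v])
for u,v in [(293,289),(293,331)]: print('bar top depth',P(u,v))
E
```

```text
bench [457.9 405.   -1.6] [502.9  78.9  -1.1]
a [620.1 303.4  72. ] len 91.96257207240689 dir deg 91.15111654881078 depth pt [619.4 302.2  80.7]
b [667.3 304.   80. ] len 91.41930293369876 dir deg 91.19649709417111 depth pt [666.2 302.9  88.1]
c [715.1 305.2  87. ] len 91.82804666307145 dir deg 91.0365123361949 depth pt [713.7 304.   95.6]
scene a [622.3 303.   72. ] len 81.08872584177028 91.42767115640822
scene b [669.2 302.9  80. ] len 86.90588818916632 92.84942605251004
base top corners
 [[518.  291.9   8. ]
 [495.2 106.    8. ]
 [378.7 120.4   8. ]
 [402.3 305.6   8. ]] [448.5 206.    8. ]
[187.2 117.4 186.7 116.5]
scene base corners
 [[513.2 293.6   8. ]
 [513.1 116.5   8. ]
 [378.5 127.6   8. ]
 [399.5 308.3   8. ]] [451.1 211.5   8. ]
bar1 L [array([490.6, 261.3,  55. ]), array([488.5, 241.6,  55. ])] [np.float64(64.2770168480697), np.float64(40.905601718320554)]
bar1 R [array([479.3, 172. ,  55. ]), array([477.3, 153.2,  55. ])] [np.float64(42.32155804723698), np.float64(40.283362688803095)]
bar2 L [array([420. , 269.9,  55. ]), array([418. , 251.1,  55. ])] [np.float64(64.33682344322915), np.float64(38.51140025676716)]
bar2 R [array([408.9, 180.3,  55. ]), array([406.8, 161.5,  55. ])] [np.float64(64.11810997827627), np.float64(39.995753331351466)]
bar top depth [484.8 199.9  38.5]
bar top depth [412.4 197.8  38.8]
```

The stop plates are at (203,224) and (262,224), so the lowest bobbin is the one at v≈208 in the top view. The decoy is clearly purple. Next I'll locate the motor, post and arm before any move.

```bash
python3 - <<'E'
from h import *
from cell import env
np.set_printoptions(precision=1,suppress=True)
c=env.get_calibration('top');s=env.get_calibration('scene')
for nm,P in (('motor bot',(335,490,570)),('motor top',(335,490,820)),('mirror bot',(335,-490,570)),('mirror top',(335,-490,820)),('post0',(270,15,0)),('post.3',(270,15,300)),('post.6',(270,15,600)),('post.93',(270,15,930))):
    print(nm)
    for n,k in (('top',c),('scene',s)):
        q=R.from_euler('xyz',k['attitude']).as_matrix().T@(np.array(P)-k['xyz'])
        print('  ',n,proj(k,P),'depth',-q[2])
ds=np.load('pics/scene0.npy')
def PS(u,v):
    return s['xyz']+ray(s,u,v)*ds[v,u]
for p in [(447,345),(500,230),(540,140),(580,40),(560,200),(600,120),(530,300),(560,270),(620,60),(380,20),(480,330),(600,420),(470,60),(240,0),(100,30),(60,300)]: print(p,PS(*p),ds[p[1],p[0]])
E
python3 - <<'E'
import sys; sys.path.insert(0,'.')
from cell import env
import cv2,numpy as np
print(env.get_calibration('wrist'))
p,d=env.read_camera('wrist'); cv2.imwrite('pics/w0.png',p[:,:,::-1])
E
```

```text
motor bot
   top [-172.2  535.9] depth 330.01336337814575
   scene [-13.    4.3] depth 262.4581447347938
motor top
   top [-1647.9  1359.5] depth 80.53754548728499
   scene [ -542.6 -1224.1] depth 97.57152618334085
mirror bot
   top [1279.4  566. ] depth 342.28850640396917
   scene [814.4 -67.6] depth 596.3411527271379
mirror top
   top [3900.7 1361.5] depth 92.81268851310838
   scene [1010.9 -372.9] depth 431.454534175685
post0
   top [392.8 411. ] depth 900.640456531803
   scene [456.6 347.3] depth 756.6795187828726
post.3
   top [437.  481.2] depth 601.26947506277
   scene [511.9 211.3] depth 558.8155765211292
post.6
   top [568.7 690.5] depth 301.89849359373704
   scene [627.8 -73.6] depth 360.9516342593856
post.93
   top [-2609.2 -4361.3] depth -27.40958602219917
   scene [ 1125.1 -1296. ] depth 143.30129777146777
(447, 345) [274.4  36.3  14.3] 742.90466
(500, 230) [235.3  76.  317.9] 502.9846
(540, 140) [267.4  20.6 404.9] 485.9484
(580, 40) [267.2  21.6 511.6] 415.1059
(560, 200) [206.6  39.9 369.3] 462.19925
(600, 120) [226.3   1.6 444. ] 439.15646
(530, 300) [164.4  83.1 274.2] 481.86026
(560, 270) [162.4  60.4 313.6] 462.27567
(620, 60) [246.8 -21.  493.6] 427.8943
(380, 20) [ 835.1 -139.4  368.3] 945.0057
(480, 330) [182.7 118.3 217.6] 519.4591
(600, 420) [ 46.9  80.3 211.6] 445.34326
(470, 60) [ 1386.6 -1003.9   -21.3] 1866.0105
(240, 0) [2161.4 -255.   106.9] 2045.485
(100, 30) [1769.5  389.7  154. ] 1532.1521
(60, 300) [1659.5  882.8 -931.6] 2006.5048
{'vfov': 65.70646984690485, 'cx': 309.20770212538366, 'cy': 240.59208573228582, 'xyz': array([ 289.37004423, -560.62405077,  385.04116268]), 'attitude': array([-2.93451596e-01,  6.35201710e-04, -1.22561278e+00])}
```

View pics/w0.png

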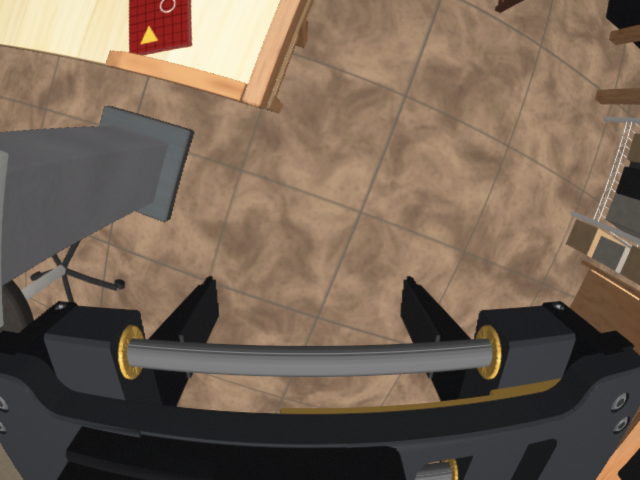

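The scene camera shows the thin post from its clamp at (447,345) up to (580,40), which matches (270,15). The arm's upper link runs right beside it, offset to the arm's left. The post therefore stands between the start and the work, so I need the arm's geometry before swinging. I'll raise and draw in first, collecting joint/TCP pairs to fit a forward model.

>>> arm_command([
  {"dz": -0.06, "dy": -0.03, "claw": 0.28},
  {"dz": -0.06, "dy": -0.03, "claw": 0.28},
  {"dz": -0.06, "dy": -0.03, "claw": 0.28},
])

```text
$.steps[0]: bad value
```

```bash
python3 - <<'E'
from cell import env
s=env.state()
for k in ('t','joints','eef_pos','tcp_rot','ft_force','opening'): print(k,s[k].tolist() if hasattr(s[k],'tolist') else s[k])
E
```

```text
t 0.15
joints [-1.33060803664763, 0.49142096477870567, 1.5593076319515284, -7.408209130389886e-06, 1.091687639443528, -0.10560193935832686]
eef_pos [211.81485992025176, -587.8294865898532, 214.19669430415465]
tcp_rot [-3.140772966278031, -8.027568225377202e-05, 0.34579361441075807]
ft_force [0.34032734540858806, -0.8896036096203697, -0.4180633202975305]
opening 0.9996180529495405
```

Every field is required in each row.

>>> arm_command([
  {"dx": 0, "dy": -0.03, "dz": -0.06, "rx": 0, "ry": 0, "rz": 0, "claw": 0.28},
  {"dx": 0, "dy": -0.03, "dz": -0.06, "rx": 0, "ry": 0, "rz": 0, "claw": 0.28},
  {"dx": 0, "dy": -0.03, "dz": -0.06, "rx": 0, "ry": 0, "rz": 0, "claw": 0.28},
])

```text
t: 0.52
eef_pos: [186.8, -518.5, 357.1]
tcp_rot: [-3.131, -0.001, 0.346]
ft_force: [0.5, 0.8, -0.1]
opening: 0.739
```

```bash
python3 - <<'E'
from cell import env
s=env.state()
for k in ('t','joints','eef_pos','tcp_rot','ft_force','opening'): print(k,s[k].tolist() if hasattr(s[k],'tolist') else s[k])
E
```

```text
t 0.525
joints [-1.3448540917757104, 0.2737895820351494, 1.5193897250651933, -0.00013418549022089327, 1.3590334042890841, -0.11971834391607142]
eef_pos [186.7645221127301, -518.4841403700703, 357.1063328760538]
tcp_rot [-3.1310329726400417, -0.001138413123094928, 0.34568346846985754]
ft_force [0.4688492833929827, 0.80787338585476, -0.07395963974533154]
opening 0.7394480605919891
```

>>> arm_command([
  {"dx": 0, "dy": 0, "dz": -0.05, "rx": -0.1, "ry": 0, "rz": 0, "claw": 0.28},
  {"dx": 0, "dy": 0, "dz": -0.05, "rx": -0.1, "ry": 0, "rz": 0, "claw": 0.28},
  {"dx": 0, "dy": -0.01, "dz": -0.05, "rx": -0.1, "ry": 0, "rz": 0, "claw": 0.28},
])

```text
t: 0.9
eef_pos: [178.0, -494.7, 476.7]
tcp_rot: [2.667, -0.001, 0.346]
ft_force: [-0.1, -0.5, 0.5]
opening: 0.424
```

```bash
cat > fk.py <<'E'
import numpy as np
from scipy.optimize import least_squares
from scipy.spatial.transform import Rotation as R
# planar model at j4=0: angles from vertical
def fk(p,q):
    h,a1,L1,e,L2,Lt,lat=p
    j1,j2,j3,j4,j5,j6=q
    A=j2; B=j2+j3; C=B+j5
    d=lambda a:np.array([np.sin(a),np.cos(a)])
    n=lambda a:np.array([-np.cos(a),np.sin(a)])   # 'up' normal
    E=np.array([a1,h])+L1*d(A); W=E+e*n(B)+L2*d(B); T=W+Lt*d(C)
    u=np.array([np.cos(j1),np.sin(j1)]); l=np.array([-u[1],u[0]])
    f=lambda P,la=lat: np.array([*(u*P[0]+l*la),P[1]])
    return f(T),f(W),f(E),E,W,T
E
python3 - <<'E'
from cell import env
s=env.state()
for k in ('t','joints','eef_pos','tcp_rot','ft_force','opening'): print(k,s[k].tolist() if hasattr(s[k],'tolist') else s[k])
from fk import *
D=[([-1.33060803664763, 0.49142096477870567, 1.5593076319515284,0, 1.091687639443528,0],[211.81485992025176, -587.8294865898532, 214.19669430415465]),
([-1.3448540917757104, 0.2737895820351494, 1.5193897250651933,0, 1.3590334042890841,0],[186.7645221127301, -518.4841403700703, 357.1063328760538]),
(s['joints'].tolist(),s['eef_pos'].tolist())]
D=[(np.array(a),np.array(b)) for a,b in D]
f=lambda p:np.concatenate([fk(p,a)[0]-b for a,b in D]+[0.01*(np.array(p)-[350,0,457,0,457,330,66])])
r=least_squares(f,[350,0,457,0,457,330,66]);print(r.x.round(1),r.fun[:9].round(2))
E
```

```text
t 0.9
joints [-1.3906867488169734, -0.020615332247089, 1.6444387680391448, 0.08762195010880076, 1.050367079560826, -0.19110799315383428]
eef_pos [178.03905469400976, -494.69258188743834, 476.74943496645454]
tcp_rot [2.6668670969290655, -0.0005736985349915624, 0.34586811909106907]
ft_force [-0.0987762921153923, -0.4883418805773054, 0.5247394542454822]
opening 0.4239330339116221
[196.5  -2.1 582.3 -38.2 413.2 271.2  72.8] [  6.67   1.65  -0.18   6.71   1.63   0.42 -13.53  -2.57  -0.23]
```

```bash
cat > fk.py <<'E'
import numpy as np
from scipy.optimize import least_squares
from scipy.spatial.transform import Rotation as R
def Ry(a):return R.from_euler('y',a).as_matrix()
def Rz(a):return R.from_euler('z',a).as_matrix()
def rot(q): return Rz(q[0])@Ry(q[1]+q[2])@Rz(q[3])@Ry(q[4])@Rz(q[5])
def fk(p,q,full=False):
    h,a1,L1,e,L2,Lt,lat,w=p
    A=Rz(q[0]);S=A@np.array([a1,0,h])
    E=S+A@Ry(q[1])@np.array([0,0,L1])
    B=A@Ry(q[1]+q[2])
    W0=E+B@np.array([e,lat,L2]); C=B@Rz(q[3])
    W=W0+C@np.array([0,w,0]); T=W+C@Ry(q[4])@np.array([0,0,Lt])
    return (S,E,W0,W,T) if full else T
D=[([-1.33060803664763, 0.49142096477870567, 1.5593076319515284, -7.4e-06, 1.091687639443528, -0.10560193935832686],[211.81485992025176, -587.8294865898532, 214.19669430415465],[-3.140772966278031, -8.027568225377202e-05, 0.34579361441075807]),
([-1.3448540917757104, 0.2737895820351494, 1.5193897250651933, -0.00013418549022089327, 1.3590334042890841, -0.11971834391607142],[186.7645221127301, -518.4841403700703, 357.1063328760538],[-3.1310329726400417, -0.001138413123094928, 0.34568346846985754]),
([-1.3906867488169734, -0.020615332247089, 1.6444387680391448, 0.08762195010880076, 1.050367079560826, -0.19110799315383428],[178.03905469400976, -494.69258188743834, 476.74943496645454],[2.6668670969290655, -0.0005736985349915624, 0.34586811909106907])]
D=[tuple(map(np.array,d)) for d in D]
E
python3 - <<'E'
from fk import *
for q,x,a in D:
    print((R.from_matrix(rot(q)).inv()*R.from_euler('xyz',a)).as_rotvec().round(3))
for g in ([181,0,613,0,571,300,66,0],[350,0,457,0,457,330,66,0]):
  f=lambda p:np.concatenate([fk(p,a)-b for a,b,_ in D]+[0.003*(np.array(p)-g)])
  r=least_squares(f,g);print(r.x.round(1),r.fun[:9].round(2))
E
```

```text
[ 0.    -0.     1.571]
[0.    0.    1.571]
[-0.     0.     1.571]
[ 1.967e+02 -0.000e+00  5.866e+02  4.290e+01  4.110e+02  2.718e+02
  6.600e+01 -1.000e-01] [ 0.   -0.   -0.01  0.    0.    0.01 -0.   -0.   -0.  ]
[1.963e+02 1.000e-01 5.844e+02 4.100e+01 4.111e+02 2.712e+02 6.490e+01
 1.000e+00] [ 0.02  0.   -0.    0.02  0.02  0.01 -0.04 -0.02 -0.  ]
```

The model fits to within 0.02 mm. Next I'll measure how far the upper arm and elbow sweep, from the scene depth.

```bash
python3 - <<'E'
from h import *
from fk import *
from cell import env
np.set_printoptions(precision=0,suppress=True)
q=env.state()['joints']
s=env.get_calibration('scene')
p,d=env.read_camera('scene')
cv2.imwrite('pics/scene1.png',p[:,:,::-1]);np.save('pics/scene1.npy',d)
v,u=np.mgrid[0:480:2,0:640:2]
f=240/np.tan(np.radians(s['vfov'])/2)
dir=np.stack([(u-s['cx'])/f,-(v-s['cy'])/f,-np.ones(u.shape)],-1)@R.from_euler('xyz',s['attitude']).as_matrix().T
for nm,dd,j1 in (('0',np.load('pics/scene0.npy'),-1.3306),('1',d,q[0])):
    P=s['xyz']+dir*dd[::2,::2,None]
    rad=P[...,0]*np.cos(j1)+P[...,1]*np.sin(j1); lat=-P[...,0]*np.sin(j1)+P[...,1]*np.cos(j1)
    post=np.hypot(P[...,0]-270,P[...,1]-15)<30
    m=(dd[::2,::2]>0)&(np.hypot(P[...,0],P[...,1])<420)&(P[...,2]>100)&~post&(P[...,0]<330)&(lat<300)&(u>440)
    print(nm,m.sum())
    for z in range(100,900,60):
        k=m&(P[...,2]>=z)&(P[...,2]<z+60)
        if k.sum()>3: print(z,'n',k.sum(),'rad',np.percentile(rad[k],[1,50,99]),'lat',np.percentile(lat[k],[1,50,99]),'R',np.hypot(rad,lat)[k].max())
    k=post&(P[...,2]>60)
    print('post',[(z,P[k&(abs(P[...,2]-z)<30)][:,:2].mean(0)) for z in range(100,600,100)])
E
```

```text
0 11696
100 n 361 rad [-70. -58. -26.] lat [ 24.  48. 225.] R 250.29917241011336
160 n 1789 rad [-76. -69. -59.] lat [ 17. 109. 245.] R 259.7571525539417
220 n 3635 rad [-70. -50.  37.] lat [ 44. 128. 246.] R 259.2569989987291
280 n 1845 rad [-52. -22.  74.] lat [141. 185. 248.] R 252.37090908634477
340 n 1966 rad [-22.   9.  35.] lat [143. 189. 248.] R 251.6153505796252
400 n 1332 rad [ 8. 38. 61.] lat [160. 201. 238.] R 244.76913876770692
460 n 720 rad [43. 75. 96.] lat [194. 230. 250.] R 268.75811504556214
520 n 48 rad [ 94.  99. 109.] lat [237. 246. 251.] R 274.73623896515807
post [(100, array([nan, nan])), (200, array([nan, nan])), (300, array([273.,  22.])), (400, array([262.,  21.])), (500, array([269.,  19.]))]
1 14694
100 n 386 rad [-71. -60. -28.] lat [ 19.  45. 190.] R 244.9728006256761
160 n 1737 rad [-76. -69. -60.] lat [ 13. 102. 244.] R 259.93850086891456
220 n 3097 rad [-91. -54.  37.] lat [ 40. 118. 244.] R 260.0946790883567
280 n 1420 rad [-93. -75.  54.] lat [141. 177. 247.] R 259.7208283482567
340 n 1814 rad [-94. -75.  18.] lat [141. 179. 247.] R 260.04014181553055
400 n 2170 rad [-93. -75. -36.] lat [142. 185. 248.] R 260.0633940214157
460 n 2323 rad [-94. -75. -73.] lat [150. 192. 248.] R 259.9692227420527
520 n 1747 rad [-93. -75. -73.] lat [177. 211. 248.] R 260.10687180006653
post [(100, array([nan, nan])), (200, array([nan, nan])), (300, array([nan, nan])), (400, array([nan, nan])), (500, array([nan, nan]))]<stdin>:22: RuntimeWarning: Mean of empty slice.
  ret = um.true_divide(
```

View pics/scene1.png

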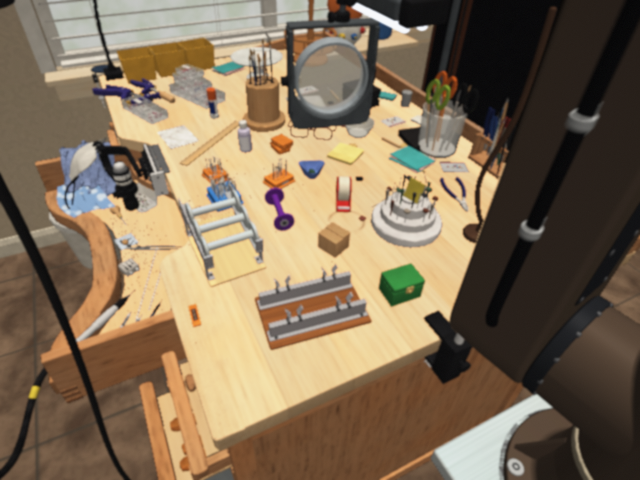

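```bash
cat >> fk.py <<'E'
p0=[350,0,457,0,457,330,66,0]
f_=lambda p:np.concatenate([fk(p,a)-b for a,b,_ in D]+[0.0003*(np.array(p)-[197,0,587,43,411,272,66,0])])
PAR=least_squares(f_,[197,0,587,43,411,272,66,0]).x
OFF=Rz(np.pi/2)
def trot(q): return rot(q)@OFF
def delta(q0,q1):
    "tool-frame shift (fraction) and rotvec (fraction of 90deg) from joints q0 to q1"
    a=trot(q0);return a.T@(fk(PAR,q1)-fk(PAR,q0))/800, R.from_matrix(a.T@trot(q1)).as_rotvec()/(np.pi/2)
E
python3 - <<'E'
from h import *
from fk import *
from cell import env
np.set_printoptions(precision=3,suppress=True)
q=env.state()['joints']
q1=np.array([-1.39,-0.42,1.45,0,0,0]);q1[4]=np.pi-q1[1]-q1[2]
print([x.round(0) for x in fk(PAR,q1,True)]); print(delta(q,q1))
# worst: post radius in scene0 rows
ds=np.load('pics/scene0.npy');s=env.get_calibration('scene');f=240/np.tan(np.radians(s['vfov'])/2)
for v in (60,100,140,180,210):
    row=ds[v];pts=[];
    for u in range(440,640):
        P=s['xyz']+ray(s,u,v)*row[u]
        if np.hypot(P[0]-270,P[1]-15)<25 : pts.append((u,row[u],P))
    if pts:
        us=[a[0] for a in pts]; print(v,us[0],us[-1],len(us),'width mm',len(us)*np.median([a[1] for a in pts])/f,np.mean([a[2] for a in pts],0), min(a[1] for a in pts),max(a[1] for a in pts))
im=cv2.imread('pics/scene0.png');crop(im,470,0,640,240,3,'pics/c5.png')
E
```

```text
[array([ -0.,   0., 197.]), array([-43., 235., 733.]), array([  89., -121.,  907.]), array([  89., -121.,  907.]), array([  89., -121.,  635.])]
(array([ 0.053, -0.328, -0.391]), array([ 0.31 , -0.025,  0.104]))
60 562 579 18 width mm 17.661800133393786 [269.598  20.217 491.909] 427.47192 437.24377
100 547 585 24 width mm 24.99610982681827 [264.108  13.845 451.679] 448.45093 462.76987
140 531 559 22 width mm 24.45802020373782 [263.144  20.968 407.115] 464.36948 496.32974
180 516 528 13 width mm 15.511302766387733 [269.469  20.795 350.142] 520.8747 529.94525
210 504 509 6 width mm 7.627710461368736 [272.912  22.407 302.526] 552.47876 561.9494
```

View pics/c5.png

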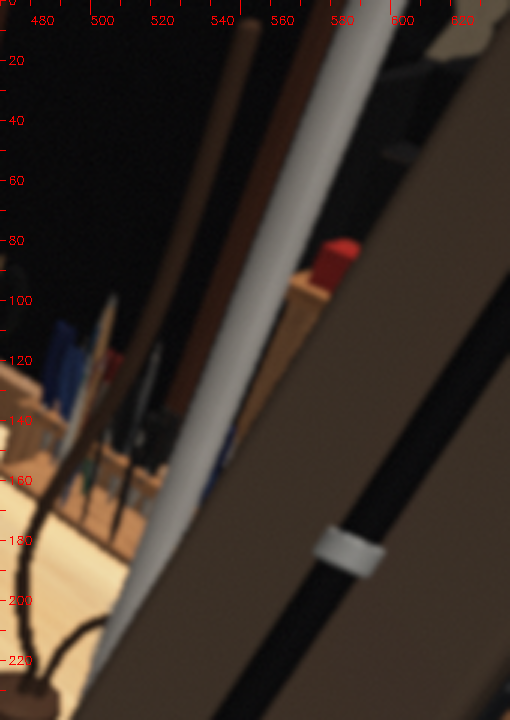

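```bash
cat >> fk.py <<'E'
def rows(q0,q1,n):
    for i in range(n):
        a=q0+(q1-q0)*i/n; b=q0+(q1-q0)*(i+1)/n
        d,r=delta(a,b); print(i,d.round(4),r.round(4),'mm',(np.linalg.norm(d)*800).round(1),fk(PAR,b).round(0))
E
python3 - <<'E'
from fk import *
from cell import env
q=env.state()['joints']
q1=np.array([-1.39,-0.42,1.45,0,0,0]);q1[4]=np.pi-q1[1]-q1[2]
rows(q,q1,8)
rows(q1,q1+np.array([1.745,0,0,0,0,0]),10)
E
```

```text
0 [ 0.0066 -0.0312 -0.0464] [0.0386 0.0024 0.0086] mm 45.1 [ 169. -453.  503.]
1 [ 0.006  -0.0371 -0.0454] [0.0388 0.0004 0.0098] mm 47.1 [ 160. -411.  524.]
2 [ 0.0052 -0.0428 -0.0436] [ 0.0389 -0.0013  0.0111] mm 49.1 [ 149. -368.  544.]
3 [ 0.0042 -0.0484 -0.0411] [ 0.0389 -0.0028  0.0125] mm 50.9 [ 138. -322.  564.]
4 [ 0.003  -0.0537 -0.0379] [ 0.0388 -0.004   0.014 ] mm 52.6 [ 126. -275.  583.]
5 [ 0.0017 -0.0585 -0.0341] [ 0.0387 -0.0049  0.0155] mm 54.2 [ 114. -225.  602.]
6 [ 0.0003 -0.0628 -0.0296] [ 0.0385 -0.0056  0.0169] mm 55.6 [ 102. -174.  619.]
7 [-0.0013 -0.0666 -0.0245] [ 0.0383 -0.006   0.0183] mm 56.8 [  89. -121.  635.]
0 [ 0.0281 -0.0169 -0.    ] [ 0.      0.     -0.1111] mm 26.2 [ 109. -104.  635.]
1 [ 0.0281 -0.0169 -0.    ] [-0.      0.     -0.1111] mm 26.2 [125. -83. 635.]
2 [ 0.0281 -0.0169 -0.    ] [-0.      0.     -0.1111] mm 26.2 [138. -60. 635.]
3 [ 0.0281 -0.0169 -0.    ] [ 0.      0.     -0.1111] mm 26.2 [146. -36. 635.]
4 [ 0.0281 -0.0169 -0.    ] [ 0.      0.     -0.1111] mm 26.2 [150. -10. 635.]
5 [ 0.0281 -0.0169 -0.    ] [ 0.      0.     -0.1111] mm 26.2 [150.  17. 635.]
6 [ 0.0281 -0.0169 -0.    ] [-0.      0.     -0.1111] mm 26.2 [144.  42. 635.]
7 [ 0.0281 -0.0169 -0.    ] [-0.      0.     -0.1111] mm 26.2 [135.  67. 635.]
8 [ 0.0281 -0.0169 -0.    ] [ 0.      0.     -0.1111] mm 26.2 [121.  89. 635.]
9 [ 0.0281 -0.0169 -0.    ] [-0.      0.     -0.1111] mm 26.2 [104. 109. 635.]
```

>>> arm_command([
  {"dx": 0.007, "dy": -0.031, "dz": -0.046, "rx": 0.039, "ry": 0.002, "rz": 0.009, "claw": 0.28},
  {"dx": 0.006, "dy": -0.037, "dz": -0.045, "rx": 0.039, "ry": 0, "rz": 0.01, "claw": 0.28},
  {"dx": 0.005, "dy": -0.043, "dz": -0.044, "rx": 0.039, "ry": -0.001, "rz": 0.011, "claw": 0.28},
  {"dx": 0.004, "dy": -0.048, "dz": -0.041, "rx": 0.039, "ry": -0.003, "rz": 0.0125, "claw": 0.28},
  {"dx": 0.003, "dy": -0.054, "dz": -0.038, "rx": 0.039, "ry": -0.004, "rz": 0.014, "claw": 0.28},
  {"dx": 0.002, "dy": -0.058, "dz": -0.034, "rx": 0.039, "ry": -0.005, "rz": 0.0155, "claw": 0.28},
])

```text
t: 1.7
eef_pos: [112.7, -216.8, 605.7]
tcp_rot: [3.038, -0.013, 0.231]
ft_force: [-0.2, -0.3, 0.8]
opening: 0.357
```

```bash
python3 - <<'E'
from fk import *
from cell import env
s=env.state();q=s['joints'];print(q.round(3),s['eef_pos'].round(1),fk(PAR,q).round(1),s['t'],s['opening'],s['ft_force'].round(1))
q1=np.array([-1.39,-0.42,1.45,0,0,0]);q1[4]=np.pi-q1[1]-q1[2]
rows(q,q1,3)
E
```

```text
[-1.385 -0.327  1.489  0.018  1.876 -0.037] [ 112.7 -216.8  605.7] [ 112.7 -216.8  605.7] 1.7 0.35710766723240067 [-0.2 -0.3  0.8]
0 [-0.0006 -0.0388 -0.017 ] [ 0.0219 -0.0032  0.01  ] mm 33.9 [ 105. -186.  616.]
1 [-0.001  -0.0401 -0.0151] [ 0.0219 -0.0033  0.0104] mm 34.3 [  97. -154.  626.]
2 [-0.0015 -0.0413 -0.0131] [ 0.0218 -0.0033  0.0108] mm 34.7 [  89. -121.  635.]
```

>>> arm_command([
  {"dx": -0.001, "dy": -0.059, "dz": -0.024, "rx": 0.033, "ry": -0.005, "rz": 0.015, "claw": 0.28},
  {"dx": -0.002, "dy": -0.061, "dz": -0.021, "rx": 0.033, "ry": -0.005, "rz": 0.016, "claw": 0.28},
])

```text
t: 1.95
eef_pos: [87.9, -117.7, 635.4]
tcp_rot: [-3.137, 0.001, 0.179]
ft_force: [-0.5, 0.5, 0.5]
opening: 0.362
```

```bash
python3 - <<'E'
from fk import *
from cell import env
s=env.state();q=s['joints'];print(q.round(3),s['eef_pos'].round(1),fk(PAR,q).round(1),s['t'],s['opening'],s['ft_force'].round(1))
q1=q.copy();q1[0]+=1.75;q1[1:]=[-0.42,1.45,0,2.112,0]
rows(q,q1,10)
E
```

```text
[-1.392e+00 -4.240e-01  1.451e+00 -1.000e-03  2.119e+00 -1.000e-03] [  87.9 -117.7  635.4] [  87.9 -117.7  635.4] 1.95 0.3615226650664126 [-0.5  0.5  0.5]
0 [ 0.0275 -0.0163  0.0001] [-0.0004 -0.0004 -0.1114] mm 25.6 [ 107. -101.  635.]
1 [ 0.0276 -0.0163  0.0001] [-0.0004 -0.0004 -0.1114] mm 25.6 [123. -81. 635.]
2 [ 0.0276 -0.0164  0.0001] [-0.0004 -0.0003 -0.1114] mm 25.7 [136. -59. 635.]
3 [ 0.0277 -0.0164  0.    ] [-0.0004 -0.0003 -0.1114] mm 25.8 [144. -34. 635.]
4 [ 0.0278 -0.0164  0.    ] [-0.0003 -0.0002 -0.1114] mm 25.8 [148.  -9. 635.]
5 [ 0.0279 -0.0164  0.    ] [-0.0003 -0.0002 -0.1114] mm 25.9 [148.  17. 635.]
6 [ 0.028  -0.0164  0.    ] [-3.000e-04 -1.000e-04 -1.114e-01] mm 25.9 [143.  43. 635.]
7 [ 0.028  -0.0164  0.    ] [-3.000e-04 -1.000e-04 -1.114e-01] mm 26.0 [134.  67. 635.]
8 [ 0.0281 -0.0164  0.    ] [-0.0003 -0.     -0.1114] mm 26.1 [121.  89. 635.]
9 [ 0.0282 -0.0165  0.    ] [-0.0003  0.     -0.1114] mm 26.1 [103. 109. 635.]
```

>>> arm_command([
  {"dx": 0.0275, "dy": -0.0163, "dz": 0, "rx": 0, "ry": 0, "rz": -0.111, "claw": 0.28},
  {"dx": 0.0275, "dy": -0.0163, "dz": 0, "rx": 0, "ry": 0, "rz": -0.111, "claw": 0.28},
])

```text
t: 2.2
eef_pos: [122.2, -79.0, 636.5]
tcp_rot: [-3.139, 0.0, 0.526]
ft_force: [0.0, 0.2, -0.6]
opening: 0.359
```

```bash
python3 - <<'E'
from h import *
from fk import *
from cell import env
s=env.state();q=s['joints'];print(q.round(3),s['eef_pos'].round(1),s['t'],s['tau'].round(1),s['ft_force'].round(1))
p,d=env.read_camera('scene');cv2.imwrite('pics/scene2.png',p[:,:,::-1])
E
```

```text
[-1.043e+00 -4.270e-01  1.449e+00 -0.000e+00  2.121e+00  2.000e-03] [122.2 -79.  636.5] 2.2 [-12.3   2.4 -28.4   0.    0.2  -0.1] [ 0.   0.2 -0.6]
```

View pics/scene2.png

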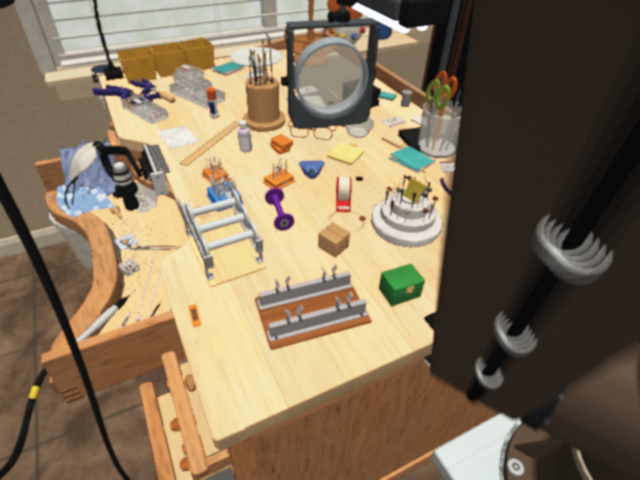

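>>> arm_command([
  {"dx": 0.0278, "dy": -0.0164, "dz": 0, "rx": 0, "ry": 0, "rz": -0.111, "claw": 0.28},
  {"dx": 0.0278, "dy": -0.0164, "dz": 0, "rx": 0, "ry": 0, "rz": -0.111, "claw": 0.28},
  {"dx": 0.0278, "dy": -0.0164, "dz": 0, "rx": 0, "ry": 0, "rz": -0.111, "claw": 0.28},
  {"dx": 0.0278, "dy": -0.0164, "dz": 0, "rx": 0, "ry": 0, "rz": -0.111, "claw": 0.28},
  {"dx": 0.0278, "dy": -0.0164, "dz": 0, "rx": 0, "ry": 0, "rz": -0.111, "claw": 0.28},
  {"dx": 0.0278, "dy": -0.0164, "dz": 0, "rx": 0, "ry": 0, "rz": -0.111, "claw": 0.28},
  {"dx": 0.0278, "dy": -0.0164, "dz": 0, "rx": 0, "ry": 0, "rz": -0.111, "claw": 0.28},
  {"dx": 0.0278, "dy": -0.0164, "dz": 0, "rx": 0, "ry": 0, "rz": -0.111, "claw": 0.28},
])

```text
t: 3.25
eef_pos: [99.3, 115.6, 636.4]
tcp_rot: [-3.137, -0.003, 1.958]
ft_force: [1.0, 0.3, -1.1]
opening: 0.359
```

```bash
python3 - <<'E'
from h import *
from fk import *
from cell import env
s=env.state();q=s['joints'];print(q.round(3),s['eef_pos'].round(1),s['t'],s['tau'].round(1),s['ft_force'].round(1))
p,d=env.read_camera('scene');cv2.imwrite('pics/scene3.png',p[:,:,::-1])
E
```

```text
[ 0.408 -0.415  1.445  0.004  2.115  0.022] [ 99.3 115.6 636.4] 3.25 [-11.3   2.  -28.3   0.    0.1   0. ] [ 1.   0.3 -1.1]
```

View pics/scene3.png

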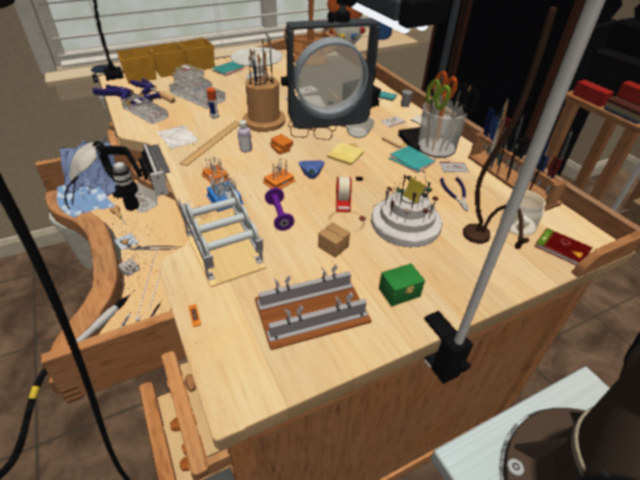

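```bash
cat >> fk.py <<'E'
def ik(xyz,yaw_y,q0=(0.35,0.3,1.6,0,1.2,0)):
    "tool down, tool y at world angle yaw_y"
    def full(v): return np.array([v[0],v[1],v[2],0,np.pi-v[1]-v[2],v[0]-yaw_y])
    r=least_squares(lambda v:fk(PAR,full(v))-np.array(xyz),[q0[0],q0[1],q0[2]])
    return full(r.x)
def postclear(q):
    S,E,W0,W,T=fk(PAR,q,True); c,s=np.cos(q[0]),np.sin(q[0])
    return 'post rad/lat %.0f %.0f'%(270*c+15*s,-270*s+15*c)
def cart(s,xyz,yaw_y,n):
    "rows tool-frame constant moves for a tool-down line; yaw_y target of tool y"
    Rt=R.from_euler('xyz',s['tcp_rot']).as_matrix(); y=Rt[:,1]; cur=np.arctan2(y[1],y[0])
    dyaw=(yaw_y-cur+np.pi)%(2*np.pi)-np.pi
    p=s['eef_pos'];d=np.array(xyz)-p
    for i in range(n):
        a=cur+dyaw*i/n; ty=np.array([np.cos(a),np.sin(a),0]);tx=np.array([-ty[1],ty[0],0])
        v=d/n/800; print(i,'dx %.4f dy %.4f dz %.4f rz %.4f'%(v@tx,v@ty,-v[2],-dyaw/n/(np.pi/2)),'mm %.1f'%np.linalg.norm(d/n))
    R1=np.column_stack([[-np.sin(yaw_y),np.cos(yaw_y),0],[np.cos(yaw_y),np.sin(yaw_y),0],[0,0,-1]])
    print('total rotvec frac',(R.from_matrix(Rt.T@R1).as_rotvec()/(np.pi/2)).round(4))
E
python3 - <<'E'
from fk import *
from cell import env
s=env.state();q=s['joints']
q1=ik([530,206,200],np.radians(83.1)); print(q1.round(3),postclear(q1))
rows(q,q1,12)
E
```

```text
[ 0.255  0.427  1.717  0.     0.998 -1.196] post rad/lat 265 -53
0 [-0.0021  0.0675  0.025 ] [-0.0002 -0.0001 -0.0554] mm 57.6 [147. 136. 617.]
1 [-0.0096  0.0639  0.0299] [-0.0002 -0.0001 -0.0554] mm 56.9 [196. 154. 592.]
2 [-0.0162  0.0591  0.0345] [-0.0002 -0.0002 -0.0555] mm 56.3 [243. 169. 565.]
3 [-0.0218  0.0535  0.0388] [-0.0001 -0.0002 -0.0555] mm 55.7 [287. 181. 534.]
4 [-0.0263  0.047   0.0427] [-0.0001 -0.0003 -0.0556] mm 55.0 [329. 192. 499.]
5 [-0.0295  0.0401  0.0462] [-0.     -0.0003 -0.0556] mm 54.3 [368. 200. 462.]
6 [-0.0315  0.0328  0.0493] [ 0.     -0.0003 -0.0557] mm 53.7 [403. 206. 423.]
7 [-0.0321  0.0256  0.052 ] [ 0.     -0.0003 -0.0557] mm 53.0 [436. 209. 381.]
8 [-0.0314  0.0185  0.0542] [ 0.0001 -0.0003 -0.0558] mm 52.3 [465. 211. 338.]
9 [-0.0296  0.0118  0.0561] [ 0.0001 -0.0003 -0.0558] mm 51.6 [490. 211. 293.]
10 [-0.0266  0.0058  0.0574] [ 0.0001 -0.0003 -0.0559] mm 50.9 [512. 209. 247.]
11 [-0.0228  0.0006  0.0584] [ 0.0001 -0.0002 -0.0559] mm 50.1 [530. 206. 200.]
```

>>> arm_command([
  {"dx": -0.002, "dy": 0.0675, "dz": 0.025, "rx": 0, "ry": 0, "rz": -0.0555, "claw": 0.28},
  {"dx": -0.0096, "dy": 0.064, "dz": 0.03, "rx": 0, "ry": 0, "rz": -0.0555, "claw": 0.28},
  {"dx": -0.0162, "dy": 0.059, "dz": 0.0345, "rx": 0, "ry": 0, "rz": -0.0555, "claw": 0.28},
  {"dx": -0.0218, "dy": 0.0535, "dz": 0.0388, "rx": 0, "ry": 0, "rz": -0.0555, "claw": 0.28},
  {"dx": -0.0263, "dy": 0.047, "dz": 0.0427, "rx": 0, "ry": 0, "rz": -0.0555, "claw": 0.28},
  {"dx": -0.0295, "dy": 0.04, "dz": 0.0462, "rx": 0, "ry": 0, "rz": -0.0555, "claw": 0.28},
  {"dx": -0.0315, "dy": 0.033, "dz": 0.0493, "rx": 0, "ry": 0, "rz": -0.0555, "claw": 0.28},
  {"dx": -0.032, "dy": 0.0256, "dz": 0.052, "rx": 0, "ry": 0, "rz": -0.0555, "claw": 0.28},
  {"dx": -0.0314, "dy": 0.0185, "dz": 0.0542, "rx": 0, "ry": 0, "rz": -0.0555, "claw": 0.28},
])

```text
t: 4.42
eef_pos: [477.6, 212.4, 330.7]
tcp_rot: [3.139, -0.001, 2.771]
ft_force: [0.1, -0.3, -0.2]
opening: 0.359
```

```bash
python3 - <<'E'
from fk import *
from cell import env
s=env.state();q=s['joints'];print(q.round(3),s['eef_pos'].round(1),s['tcp_rot'].round(4),s['t'],s['ft_force'].round(1))
cart(s,[530,206,200],np.radians(83.1),3)
E
```

```text
[ 0.29   0.239  1.636  0.003  1.265 -0.911] [477.6 212.4 330.7] [ 3.1385e+00 -9.0000e-04  2.7715e+00] 4.425 [ 0.1 -0.3 -0.2]
0 dx -0.0213 dy 0.0054 dz 0.0544 rz -0.0530 mm 47.0
1 dx -0.0217 dy 0.0036 dz 0.0544 rz -0.0530 mm 47.0
2 dx -0.0219 dy 0.0018 dz 0.0544 rz -0.0530 mm 47.0
total rotvec frac [ 0.002  -0.0003 -0.159 ]
```

>>> arm_command([
  {"dx": -0.0213, "dy": 0.0054, "dz": 0.0544, "rx": 0.002, "ry": 0, "rz": -0.053, "claw": 0.28},
  {"dx": -0.0217, "dy": 0.0036, "dz": 0.0544, "rx": 0, "ry": 0, "rz": -0.053, "claw": 0.28},
  {"dx": -0.0219, "dy": 0.0018, "dz": 0.0544, "rx": 0, "ry": 0, "rz": -0.053, "claw": 0.28},
  {"dx": 0, "dy": 0, "dz": 0, "rx": 0, "ry": 0, "rz": 0, "claw": 0.28},
])

```text
t: 4.92
eef_pos: [533.0, 200.3, 190.9]
tcp_rot: [-3.138, -0.01, 3.019]
ft_force: [-0.8, -0.5, 0.7]
opening: 0.361
```

```bash
cat >> h.py <<'E'
import json
def wray(c,u,v):
    f=240/np.tan(np.radians(c['vfov'])/2)
    x,y=u-c['cx'],v-c['cy'];r=np.hypot(x,y);th=r/f
    d=np.array([np.sin(th)*x/r,-np.sin(th)*y/r,-np.cos(th)]) if r>0 else np.array([0,0,-1.])
    return R.from_euler('xyz',c['attitude']).as_matrix()@d
def watz(c,u,v,z):
    r=wray(c,u,v);return c['xyz']+r*(z-c['xyz'][2])/r[2]
def wproj(c,P):
    f=240/np.tan(np.radians(c['vfov'])/2)
    q=R.from_euler('xyz',c['attitude']).as_matrix().T@(np.asarray(P,float)-c['xyz'])
    x,y,z=q[0],-q[1],-q[2];r=np.hypot(x,y);t=np.arctan2(r,z)
    return np.array([c['cx']+f*t*x/r,c['cy']+f*t*y/r])
def shot(env,name,cam='wrist'):
    c=env.get_calibration(cam);p,d=env.read_camera(cam)
    cv2.imwrite(f'pics/{name}.png',p[:,:,::-1]);np.save(f'pics/{name}.npy',d)
    json.dump({k:np.asarray(v).tolist() for k,v in c.items()},open(f'pics/{name}.json','w'));return c,p,d
def cal(name):
    return {k:(np.array(v) if isinstance(v,list) else v) for k,v in json.load(open(f'pics/{name}.json')).items()}
E
python3 - <<'E'
from h import *
from cell import env
s=env.state();print(s['eef_pos'].round(1),s['tcp_rot'].round(4),s['t'])
shot(env,'w1'); print(cal('w1'))
E
```

```text
[533.  200.3 190.9] [-3.1376 -0.0096  3.0192] 4.925
{'vfov': 65.70646984690485, 'cx': 309.20770212538366, 'cy': 240.59208573228582, 'xyz': array([453.7836827 , 210.35792121, 362.63895662]), 'attitude': array([-0.28378426,  0.00441633,  1.44786516])}
```

View pics/w1.png

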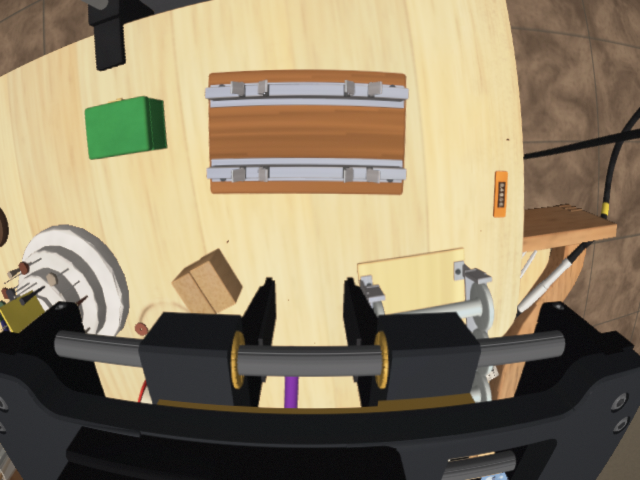

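```bash
python3 - <<'E'
from h import *
t=cv2.imread('pics/w1.png')
crop(t,200,62,416,200,3,'pics/c6.png')
E
```

```text
(no output)
```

View pics/c6.png

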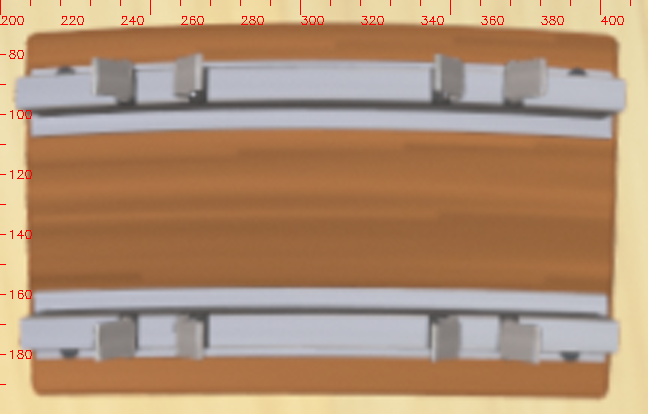

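```bash
python3 - <<'E'
from h import *
np.set_printoptions(precision=1,suppress=True)
c=cal('w1');d=np.load('pics/w1.npy')
def P(u,v):
    r=wray(c,u,v); ax=R.from_euler('xyz',c['attitude']).as_matrix()@np.array([0,0,-1.])
    return c['xyz']+r*d[int(round(v)),int(round(u))]/(r@ax)
print('bench',P(300,230),'bar',P(300,91),P(300,172),'box',P(120,125))
q=np.array([watz(c,u,v,8) for u,v in [(209,73.5),(405.5,74.5),(403.5,194),(210.5,192.5)]]);print('base',q[:,:2].tolist(),q.mean(0),np.linalg.norm(np.roll(q,-1,0)-q,axis=1))
e=q[1]+q[2]-q[0]-q[3]; print('x ang',np.degrees(np.arctan2(e[1],e[0]))); e2=q[0]+q[1]-q[2]-q[3];print('y ang',np.degrees(np.arctan2(e2[1],e2[0])))
b=np.array([watz(c,u,v,39) for u,v in [(205,93),(408,92.5),(406,174),(206.5,173.5)]]);print('bars',b.mean(0),np.linalg.norm(np.roll(b,-1,0)-b,axis=1))
for nm,l in (('b1L',[(227,88),(240,88),(254,88),(263,88)]),('b1R',[(342,88),(351,88),(364,88),(378,88)]),('b2L',[(228,176),(241,176),(255,175),(264,175)]),('b2R',[(341,175),(350,175),(362,176),(376,176)])):
    for u,v in l: print(nm,u,'z68',watz(c,u,v,68)[:2],'z45',watz(c,u,v,45)[:2],'depth',P(u,v), [P(u+k,v)[2].round(0) for k in (-3,-2,-1,0,1,2,3)])
E
```

```text
bench [546.5 187.9  -0.6] bar [414.5 205.9  40.4] [484.5 197.1  39.7] box [414.9  40.4  49. ]
base [[378.9350766031149, 121.20196181001084], [403.44168449870335, 307.64817802778526], [520.133174814805, 294.004607578272], [495.36109113244896, 105.4922445111251]] [449.5 207.1   8. ] [188.  117.5 190.1 117.5]
x ang 82.51284896241054
y ang 172.82329849952245
bars [449.3 206.7  39. ] [177.6  72.9 177.9  72.3]
b1L 227 z68 [406.4 149.5] z45 [402.7 144.7] depth [401.9 143.7  40.3] [np.float64(41.0), np.float64(39.0), np.float64(42.0), np.float64(40.0), np.float64(41.0), np.float64(42.0), np.float64(66.0)]
b1L 240 z68 [408.3 159.8] z45 [404.7 155.9] depth [407.  158.4  59.7] [np.float64(63.0), np.float64(62.0), np.float64(62.0), np.float64(60.0), np.float64(59.0), np.float64(57.0), np.float64(57.0)]
b1L 254 z68 [410.1 170.9] z45 [406.7 167.8] depth [406.2 167.3  41. ] [np.float64(41.0), np.float64(38.0), np.float64(40.0), np.float64(41.0), np.float64(40.0), np.float64(41.0), np.float64(40.0)]
b1L 263 z68 [411.3 177.9] z45 [408.  175.4] depth [410.7 177.5  64. ] [np.float64(60.0), np.float64(6
[... 1759 characters left out ...]
, np.float64(42.0), np.float64(39.0), np.float64(39.0), np.float64(40.0), np.float64(42.0), np.float64(69.0)]
b2R 350 z68 [488.9 237.4] z45 [491.6 239.5] depth [489.7 238.1  60.9] [np.float64(63.0), np.float64(64.0), np.float64(62.0), np.float64(61.0), np.float64(60.0), np.float64(56.0), np.float64(39.0)]
b2R 362 z68 [490.7 246.9] z45 [493.6 249.8] depth [494.3 250.5  39.4] [np.float64(40.0), np.float64(40.0), np.float64(39.0), np.float64(39.0), np.float64(39.0), np.float64(41.0), np.float64(39.0)]
b2R 376 z68 [491.9 258.3] z45 [494.9 262. ] depth [492.4 258.9  64.4] [np.float64(64.0), np.float64(65.0), np.float64(64.0), np.float64(64.0), np.float64(67.0), np.float64(69.0), np.float64(68.0)]
```

```bash
python3 - <<'E'
from h import *
np.set_printoptions(precision=1,suppress=True)
c=cal('w1');d=np.load('pics/w1.npy')
A=R.from_euler('xyz',c['attitude']).as_matrix();ax=A@np.array([0,0,-1.])
pts=[];
for v in range(60,200):
    for u in range(200,415):
        if d[v,u]>0:
            r=wray(c,u,v);pts.append(c['xyz']+r*d[v,u]/(r@ax))
P=np.array(pts);a=np.radians(82.7);ux=np.array([np.cos(a),np.sin(a)]);uy=np.array([-ux[1],ux[0]])
X=(P[:,:2]-[449.4,206.9])@ux;Y=(P[:,:2]-[449.4,206.9])@uy
for z0,z1 in ((47,52),(52,57),(57,60),(60,62),(62,64),(64,66),(66,70)):
    m=(P[:,2]>z0)&(P[:,2]<z1)
    for sx in (-1,1):
        for sy in (-1,1):
            k=m&(X*sx>15)&(Y*sy>20)&(abs(Y)<50)
            xs=np.sort(X[k]);
            if len(xs)>3:
                mid=(xs[0]+xs[-1])/2; l=xs[xs<mid];r=xs[xs>=mid]
                print(z0,sx,sy,len(xs),'L',l.min(),np.median(l),l.max(),'R',r.min(),np.median(r),r.max(),'mid',(np.median(l)+np.median(r))/2,'Y',np.percentile(Y[k],[3,97]))
b=(P[:,2]>37)&(P[:,2]<42)
for sy in (-1,1):
    k=b&(Y*sy>15);print('bar',sy,np.percentile(Y[k],[1,50,99]),'X',np.percentile(X[k],[.5,99.5]))
    kk=k; pf=np.polyfit(X[kk],Y[kk],1);print('slope deg',np.degrees(np.arctan(pf[0])),pf[1])
k=(P[:,2]>5)&(P[:,2]<11)&(abs(Y)<62)&(abs(X)<100);print('base',np.percentile(X[k],[.2,99.8]),np.percentile(Y[k],[.2,99.8]))
E
```

```text
47 -1 -1 4 L -36.08916158044575 -36.08916158044575 -36.08916158044575 R -34.76366504811148 -34.617996034806566 -33.93041087127516 mid -35.35357880762616 Y [-31.5 -30.6]
47 -1 1 5 L -56.19949189339779 -56.19949189339779 -56.19949189339779 R -34.99991243887553 -34.35816693385502 -34.227202222938494 mid -45.278829413626404 Y [31.2 32.9]
52 -1 -1 38 L -55.89059456911698 -51.775538810506035 -51.370346203200796 R -39.88370159575486 -38.91486262111286 -34.821261183312046 mid -45.34520071580945 Y [-40.7 -30.1]
52 -1 1 56 L -56.14140635663229 -51.64256405465389 -50.8955227947712 R -39.47636600945839 -38.729157334825004 -34.44193489611491 mid -45.185860694739446 Y [30.5 41.8]
52 1 -1 50 L 33.20722738372752 38.05589354802018 38.378969269245516 R 49.743409658567025 50.939138779642384 55.01356641026972 mid 44.49751616383128 Y [-41.3 -29.9]
52 1 1 45 L 33.433911612396024 37.92504292014928 39.06714935935043 R 50.25381164335579 51.00632741445758 55.78726385806022 mid 44.465685167303434 Y [30.7 41.7]
57 -1 -1 52 L -54.44230898100626 -52.768098832977884 -51.42404976740752 R -39.606590408979194 -37.754
[... 2720 characters left out ...]
1 1 86 L -60.35261977422069 -58.44432342492715 -56.979437879779766 R -33.82993666500473 -32.02546938128099 -30.43659926142455 mid -45.234896403104074 Y [31.9 41.2]
66 1 -1 75 L 29.760336939915053 30.575433063305763 32.247030745544215 R 55.70916673088132 57.90900864082959 59.08533623165974 mid 44.242220852067675 Y [-40.2 -30.8]
66 1 1 86 L 29.4988720914981 31.218724762199276 32.94248514562149 R 56.47965634587392 58.05986272624788 59.24174045737688 mid 44.63929374422358 Y [31.2 40.7]
bar -1 [-40.6 -35.2 -30.6] X [-88.5  87.6]
slope deg -0.14054902025297814 -35.36138755864161
bar 1 [31.  35.7 41.1] X [-88.   87.4]
slope deg -0.13492737755779446 35.87558126802536
base [-94.5  93.7] [-59.5  60.1]
```

```bash
python3 - <<'E'
from fk import *
from cell import env
s=env.state()
q1=ik([622,225,220],np.radians(1.1)); print(q1.round(3),postclear(q1))
cart(s,[622,225,220],np.radians(1.1),8)
E
```

```text
[0.247 0.539 1.456 0.    1.147 0.228] post rad/lat 265 -52
0 dx -0.0133 dy 0.0055 dz -0.0042 rz 0.1137 mm 12.0
1 dx -0.0121 dy 0.0077 dz -0.0042 rz 0.1137 mm 12.0
2 dx -0.0105 dy 0.0098 dz -0.0042 rz 0.1137 mm 12.0
3 dx -0.0086 dy 0.0115 dz -0.0042 rz 0.1137 mm 12.0
4 dx -0.0065 dy 0.0128 dz -0.0042 rz 0.1137 mm 12.0
5 dx -0.0041 dy 0.0138 dz -0.0042 rz 0.1137 mm 12.0
6 dx -0.0016 dy 0.0143 dz -0.0042 rz 0.1137 mm 12.0
7 dx 0.0010 dy 0.0143 dz -0.0042 rz 0.1137 mm 12.0
total rotvec frac [-0.0046 -0.0022  0.9094]
```

>>> arm_command([
  {"dx": -0.0133, "dy": 0.0055, "dz": -0.0042, "rx": 0, "ry": 0, "rz": 0.1137, "claw": 0.28},
  {"dx": -0.0121, "dy": 0.0077, "dz": -0.0042, "rx": 0, "ry": 0, "rz": 0.1137, "claw": 0.28},
  {"dx": -0.0105, "dy": 0.0098, "dz": -0.0042, "rx": 0, "ry": 0, "rz": 0.1137, "claw": 0.28},
  {"dx": -0.0086, "dy": 0.0115, "dz": -0.0042, "rx": 0, "ry": 0, "rz": 0.1137, "claw": 0.28},
  {"dx": -0.0065, "dy": 0.0128, "dz": -0.0042, "rx": 0, "ry": 0, "rz": 0.1137, "claw": 0.28},
  {"dx": -0.0041, "dy": 0.0138, "dz": -0.0042, "rx": 0, "ry": 0, "rz": 0.1137, "claw": 0.28},
  {"dx": -0.0016, "dy": 0.0143, "dz": -0.0042, "rx": 0, "ry": 0, "rz": 0.1137, "claw": 0.28},
  {"dx": 0.001, "dy": 0.0143, "dz": -0.0042, "rx": 0, "ry": 0, "rz": 0.1137, "claw": 0.28},
  {"dx": 0, "dy": 0, "dz": 0, "rx": 0, "ry": 0, "rz": 0, "claw": 0.28},
])

```text
t: 6.1
eef_pos: [625.3, 221.7, 245.9]
tcp_rot: [3.126, -0.004, 1.521]
ft_force: [-0.8, 0.2, -0.0]
opening: 0.358
```

```bash
python3 - <<'E'
from h import *
from cell import env
s=env.state();print(s['eef_pos'].round(1),s['tcp_rot'].round(4),s['t'])
shot(env,'w2'); print(cal('w2')['xyz'])
t=cv2.imread('pics/w2.png')
E
```

```text
[625.3 221.7 245.9] [ 3.1256 -0.0045  1.5213] 6.1
[627.0592349  302.46311398 417.18064128]
```

View pics/w2.png

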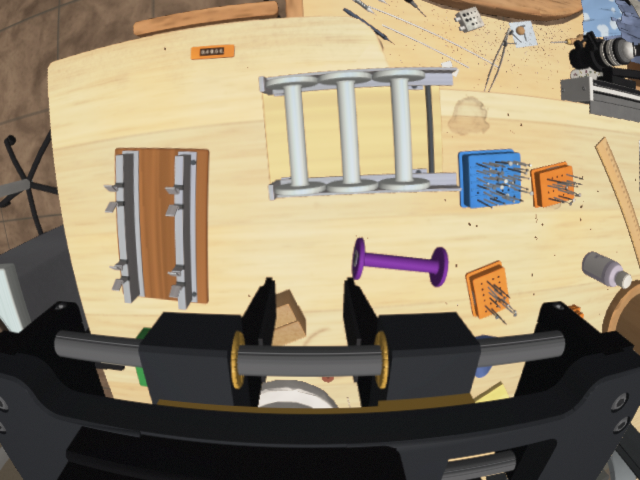

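The wrist view shows the stop plates at the left end of the track (265,85 and 272,190). The lowest bobbin's core is at (295,135), with the others at (348,133) and (402,133). The purple decoy is at (400,262). I'll fit the core axes from the depth data.

```bash
cat >> h.py <<'E'
def cloud(name,u0,v0,u1,v1):
    c=cal(name);d=np.load(f'pics/{name}.npy');A=R.from_euler('xyz',c['attitude']).as_matrix();ax=A@np.array([0,0,-1.])
    o=[]
    for v in range(v0,v1):
        for u in range(u0,u1):
            if d[v,u]>0:
                r=wray(c,u,v);o.append(c['xyz']+r*d[v,u]/(r@ax))
    return np.array(o)
def bobbin(P,x,y,z):
    "fit core near x,y,z: points of top surface"
    k=(abs(P[:,0]-x)<12)&(abs(P[:,1]-y)<40)&(abs(P[:,2]-z-3)<9);Q=P[k]
    from scipy.optimize import least_squares
    f=lambda p:np.hypot(Q[:,0]-(p[0]+p[1]*(Q[:,1]-y)),Q[:,2]-p[2])-8
    r=least_squares(f,[x,0,z],loss='soft_l1');
    g=(abs(P[:,0]-r.x[0])<24)&(abs(P[:,1]-y)<60)&(P[:,2]>r.x[2]+12)&(P[:,2]<r.x[2]+30); yy=P[g,1]
    lo,hi=yy[yy<y],yy[yy>y]
    print('core x %.1f slope %.4f (axis deg %.2f) z %.1f n %d'%(r.x[0],r.x[1],90-np.degrees(r.x[1]),r.x[2],len(Q)),'rms',np.sqrt(np.mean(r.fun**2)).round(2),'flange y',[np.percentile(a,[2,50,98]).round(1).tolist() if len(a) else None for a in (lo,hi)])
E
python3 - <<'E'
from h import *
P=cloud('w2',240,50,470,215)
bobbin(P,620,303,72);bobbin(P,667,304,80);bobbin(P,715,305,87)
g=(P[:,2]>60)&(P[:,0]<605)&(P[:,0]>585);print('stops',P[g].min(0),P[g].max(0))
E
```

```text
core x 620.3 slope -0.0208 (axis deg 91.19) z 73.1 n 1527 rms 0.64 flange y [[249.2, 252.7, 255.3], [346.4, 349.2, 352.7]]
core x 667.6 slope -0.0258 (axis deg 91.48) z 80.7 n 1583 rms 0.63 flange y [[250.2, 253.9, 256.5], [347.7, 350.5, 354.2]]
core x 715.0 slope -0.0254 (axis deg 91.46) z 88.2 n 1576 rms 0.65 flange y [[251.5, 255.0, 257.7], [348.8, 351.5, 355.2]]
stops [589.3997797  242.09965581  60.46008121] [604.98811571 358.60163038  92.94994156]
```

```bash
python3 - <<'E'
from fk import *
from cell import env
s=env.state()
cart(s,[620.4,301,130],np.radians(1.3),3)
E
```

```text
0 dx 0.0329 dy -0.0034 dz 0.0483 rz -0.0147 mm 46.8
1 dx 0.0330 dy -0.0027 dz 0.0483 rz -0.0147 mm 46.8
2 dx 0.0331 dy -0.0019 dz 0.0483 rz -0.0147 mm 46.8
total rotvec frac [ 0.0101 -0.0024 -0.0442]
```

>>> arm_command([
  {"dx": 0.0329, "dy": -0.0034, "dz": 0.0483, "rx": 0.01, "ry": -0.0024, "rz": -0.0147, "claw": 0.28},
  {"dx": 0.033, "dy": -0.0027, "dz": 0.0483, "rx": 0, "ry": 0, "rz": -0.0147, "claw": 0.28},
  {"dx": 0.0331, "dy": -0.0019, "dz": 0.0483, "rx": 0, "ry": 0, "rz": -0.0147, "claw": 0.28},
  {"dx": 0, "dy": 0, "dz": 0, "rx": 0, "ry": 0, "rz": 0, "claw": 0.28},
])

```text
t: 6.65
eef_pos: [619.6, 302.2, 132.5]
tcp_rot: [3.137, -0.001, 1.608]
ft_force: [0.0, -0.3, -0.1]
opening: 0.362
```

```bash
python3 - <<'E'
from h import *
from fk import *
from cell import env
s=env.state();print(s['eef_pos'].round(1),s['tcp_rot'].round(4),s['t'],s['opening'])
cart(s,[620.4,301,54],np.radians(1.3),3)
E
```

```text
[619.6 302.2 132.5] [ 3.1369e+00 -1.3000e-03  1.6080e+00] 6.65 0.3619480378479136
0 dx -0.0005 dy 0.0003 dz 0.0327 rz 0.0031 mm 26.2
1 dx -0.0005 dy 0.0003 dz 0.0327 rz 0.0031 mm 26.2
2 dx -0.0005 dy 0.0003 dz 0.0327 rz 0.0031 mm 26.2
total rotvec frac [ 0.003  -0.0008  0.0092]
```

I'm reaching for the grey bobbin against the stop plates: top view (235,208), confirmed in crop c1, and wrist view (295,135). The purple spool at (400,262) is the decoy. Descending.

>>> arm_command([
  {"dx": -0.0005, "dy": 0.0003, "dz": 0.0327, "rx": 0.003, "ry": -0.0008, "rz": 0.003, "claw": 0.28},
  {"dx": -0.0005, "dy": 0.0003, "dz": 0.0327, "rx": 0, "ry": 0, "rz": 0.003, "claw": 0.28},
  {"dx": -0.0005, "dy": 0.0003, "dz": 0.0327, "rx": 0, "ry": 0, "rz": 0.003, "claw": 0.28},
  {"dx": 0, "dy": 0, "dz": 0, "rx": 0, "ry": 0, "rz": 0, "claw": 0.28},
])

```text
t: 7.15
eef_pos: [622.9, 299.1, 61.2]
tcp_rot: [3.133, -0.002, 1.6]
ft_force: [-0.6, 0.4, -0.2]
opening: 0.36
```

```bash
python3 - <<'E'
from h import *
from fk import *
from cell import env
s=env.state();print(s['eef_pos'].round(1),s['tcp_rot'].round(4),s['t'],s['opening'],s['ft_force'].round(1))
E
```

```text
[622.9 299.1  61.2] [ 3.1332e+00 -2.3000e-03  1.6001e+00] 7.15 0.36026586989517045 [-0.6  0.4 -0.2]
```

>>> arm_command([
  {"dx": 0.0024, "dy": -0.003, "dz": 0.009, "rx": 0.005, "ry": -0.001, "rz": 0.004, "claw": 0.28},
])

```text
t: 7.28
eef_pos: [621.6, 300.9, 56.5]
tcp_rot: [3.138, -0.002, 1.594]
ft_force: [-0.6, 0.2, 0.3]
opening: 0.363
```

```bash
cat > st.py <<'E'
from h import *
from fk import *
from cell import env
def st(xyz=None,yaw=None,n=1):
    s=env.state();print('pos',s['eef_pos'].round(1),'rot',s['tcp_rot'].round(4),'t',round(s['t'],2),'open %.3f (%.1fmm)'%(s['opening'],s['opening']*95),'F',s['ft_force'].round(1),'M',s['moment'].round(2))
    if xyz is not None: cart(s,xyz,np.radians(yaw),n)
E
python3 -c "
from st import *
st([620.4,301,54],1.3)"
```

```text
pos [621.6 300.9  56.5] rot [ 3.1380e+00 -1.7000e-03  1.5938e+00] t 7.28 open 0.363 (34.5mm) F [-0.6  0.2  0.3] M [-0.03 -0.13 -0.02]
0 dx 0.0002 dy -0.0015 dz 0.0031 rz 0.0002 mm 2.8
total rotvec frac [ 0.0023 -0.0011  0.0002]
```

>>> arm_command([
  {"dx": 0.0002, "dy": -0.0015, "dz": 0.0031, "rx": 0.002, "ry": -0.001, "rz": 0, "claw": 0.28},
  {"dx": 0, "dy": 0, "dz": 0, "rx": 0, "ry": 0, "rz": 0, "claw": 1},
  {"dx": 0, "dy": 0, "dz": 0, "rx": 0, "ry": 0, "rz": 0, "claw": 1},
  {"dx": 0, "dy": 0, "dz": 0, "rx": 0, "ry": 0, "rz": 0, "claw": 1},
  {"dx": 0, "dy": 0, "dz": 0, "rx": 0, "ry": 0, "rz": 0, "claw": 1},
])

```text
t: 7.9
eef_pos: [620.8, 301.3, 56.5]
tcp_rot: [3.139, -0.001, 1.595]
ft_force: [0.4, -0.5, -1.3]
opening: 0.162
```

```bash
python3 -c "
from st import *
st([620.4,301,54],1.3)"
```

```text
pos [620.8 301.3  56.5] rot [ 3.1391e+00 -9.0000e-04  1.5949e+00] t 7.9 open 0.162 (15.4mm) F [ 0.4 -0.5 -1.3] M [-0.05 -0.1   0.02]
0 dx -0.0003 dy -0.0005 dz 0.0031 rz 0.0009 mm 2.5
total rotvec frac [ 0.0016 -0.0006  0.0009]
```

>>> arm_command([
  {"dx": 0, "dy": 0, "dz": -0.02, "rx": 0, "ry": 0, "rz": 0, "claw": 1},
  {"dx": 0, "dy": 0, "dz": -0.035, "rx": 0, "ry": 0, "rz": 0, "claw": 1},
  {"dx": 0, "dy": 0, "dz": -0.04, "rx": 0, "ry": 0, "rz": 0, "claw": 1},
  {"dx": 0, "dy": 0, "dz": -0.04, "rx": 0, "ry": 0, "rz": 0, "claw": 1},
])

```text
t: 8.4
eef_pos: [619.8, 300.8, 167.8]
tcp_rot: [-3.141, 0.0, 1.595]
ft_force: [-0.4, 0.8, -0.6]
opening: 0.16
```

```bash
python3 -c "
from st import *
st([455,251.2,130],82.56,9)
shot(env,'w3')"
```

```text
pos [619.8 300.8 167.8] rot [-3.1405e+00  4.0000e-04  1.5948e+00] t 8.4 open 0.160 (15.2mm) F [-0.4  0.8 -0.6] M [ 0.   -0.13 -0.07]
0 dx -0.0063 dy -0.0230 dz 0.0052 rz -0.1002 mm 19.6
1 dx -0.0026 dy -0.0238 dz 0.0052 rz -0.1002 mm 19.6
2 dx 0.0011 dy -0.0239 dz 0.0052 rz -0.1002 mm 19.6
3 dx 0.0048 dy -0.0234 dz 0.0052 rz -0.1002 mm 19.6
4 dx 0.0084 dy -0.0224 dz 0.0052 rz -0.1002 mm 19.6
5 dx 0.0119 dy -0.0208 dz 0.0052 rz -0.1002 mm 19.6
6 dx 0.0150 dy -0.0186 dz 0.0052 rz -0.1002 mm 19.6
7 dx 0.0177 dy -0.0161 dz 0.0052 rz -0.1002 mm 19.6
8 dx 0.0200 dy -0.0131 dz 0.0052 rz -0.1002 mm 19.6
total rotvec frac [-7.00e-04 -2.00e-04 -9.02e-01]
```

View pics/w3.png

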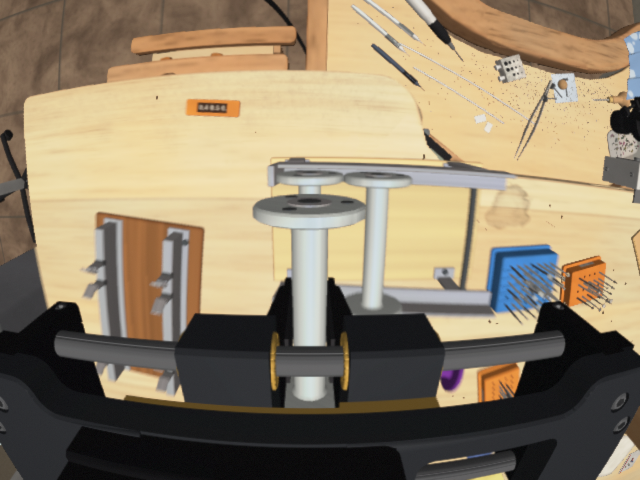

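>>> arm_command([
  {"dx": -0.006, "dy": -0.023, "dz": 0.003, "rx": 0, "ry": 0, "rz": -0.1, "claw": 1},
  {"dx": -0.0026, "dy": -0.0238, "dz": 0.003, "rx": 0, "ry": 0, "rz": -0.1, "claw": 1},
  {"dx": 0.001, "dy": -0.0239, "dz": 0.003, "rx": 0, "ry": 0, "rz": -0.1, "claw": 1},
  {"dx": 0.0048, "dy": -0.0234, "dz": 0.003, "rx": 0, "ry": 0, "rz": -0.1, "claw": 1},
  {"dx": 0.0084, "dy": -0.0224, "dz": 0.003, "rx": 0, "ry": 0, "rz": -0.1, "claw": 1},
  {"dx": 0.0119, "dy": -0.0208, "dz": 0.003, "rx": 0, "ry": 0, "rz": -0.1, "claw": 1},
  {"dx": 0.015, "dy": -0.0186, "dz": 0.003, "rx": 0, "ry": 0, "rz": -0.1, "claw": 1},
  {"dx": 0.0177, "dy": -0.0161, "dz": 0.003, "rx": 0, "ry": 0, "rz": -0.1, "claw": 1},
  {"dx": 0.02, "dy": -0.0131, "dz": 0.003, "rx": 0, "ry": 0, "rz": -0.1, "claw": 1},
  {"dx": 0, "dy": 0, "dz": 0, "rx": 0, "ry": 0, "rz": 0, "claw": 1},
])

```text
t: 9.7
eef_pos: [454.3, 248.2, 157.8]
tcp_rot: [3.134, 0.017, 3.054]
ft_force: [-0.2, -0.1, -1.6]
opening: 0.159
```

```bash
python3 -c "
from st import *
st([455,251.2,110],82.56,2)
shot(env,'w4')"
```

```text
pos [454.3 248.2 157.8] rot [3.1336 0.0167 3.0538] t 9.7 open 0.159 (15.1mm) F [-0.2 -0.1 -1.6] M [ 0.06 -0.11 -0.02]
0 dx -0.0003 dy 0.0019 dz 0.0299 rz 0.0134 mm 24.0
1 dx -0.0002 dy 0.0019 dz 0.0299 rz 0.0134 mm 24.0
total rotvec frac [0.0053 0.0105 0.0268]
```

View pics/w4.png

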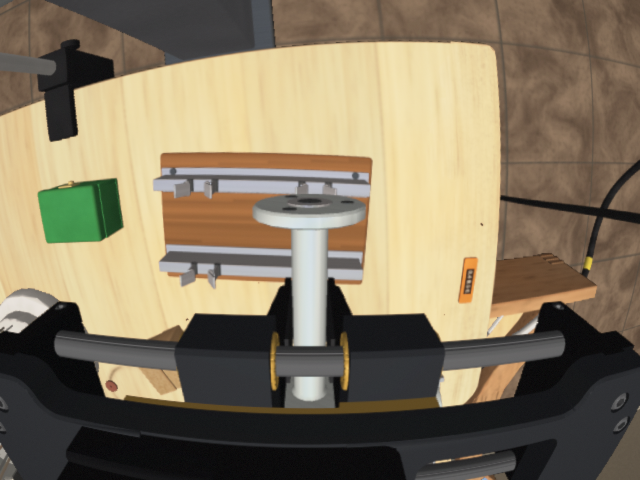

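```bash
cat >> st.py <<'E'
def held(name,s):
    P=cloud(name,245,190,372,410)
    T=R.from_euler('xyz',s['tcp_rot']).as_matrix(); Q=(P-s['eef_pos'])@T
    from scipy.optimize import least_squares
    k=(abs(Q[:,1])<9)&(Q[:,2]>-40)&(Q[:,2]<0)&(Q[:,0]<44)&(Q[:,0]>12);q=Q[k]
    f=lambda p:np.hypot(q[:,1]-p[0]-p[1]*q[:,0],q[:,2]-p[2]-p[3]*q[:,0])-8
    r=least_squares(f,[0,0,-18,0],loss='soft_l1')
    g=(Q[:,0]>40)&(Q[:,0]<60)&(np.hypot(Q[:,1],Q[:,2]+18)<27)
    print('held: y0 %.1f yslope %.3f z0 %.1f zslope %.3f n %d'%(*r.x,k.sum()),'flange x max',np.percentile(Q[g,0],[50,90,97]).round(1),'flange y',np.percentile(Q[g,1],[1,99]).round(1))
E
python3 - <<'E'
from st import *
s=env.state();held('w4',s)
E
```

```text
held: y0 -0.5 yslope -0.013 z0 -16.8 zslope 0.001 n 2485 flange x max [52.4 53.1 53.5] flange y [-23.3  20.9]
```

```bash
python3 -c "
from st import *
st([456,251.7,85],82.56,3)"
```

```text
pos [455.2 248.5 158. ] rot [3.133  0.0176 3.0515] t 9.75 open 0.157 (14.9mm) F [-0.6 -0.5 -1.5] M [ 0.07 -0.17  0.05]
0 dx -0.0002 dy 0.0014 dz 0.0304 rz 0.0085 mm 24.4
1 dx -0.0002 dy 0.0014 dz 0.0304 rz 0.0085 mm 24.4
2 dx -0.0002 dy 0.0014 dz 0.0304 rz 0.0085 mm 24.4
total rotvec frac [0.0057 0.0111 0.0254]
```

>>> arm_command([
  {"dx": -0.0002, "dy": 0.0014, "dz": 0.0304, "rx": 0.0055, "ry": 0.011, "rz": 0.0085, "claw": 1},
  {"dx": -0.0002, "dy": 0.0014, "dz": 0.0304, "rx": 0, "ry": 0, "rz": 0.0085, "claw": 1},
  {"dx": -0.0002, "dy": 0.0014, "dz": 0.0304, "rx": 0, "ry": 0, "rz": 0.0085, "claw": 1},
  {"dx": 0, "dy": 0, "dz": 0, "rx": 0, "ry": 0, "rz": 0, "claw": 1},
])

```text
t: 10.25
eef_pos: [461.5, 253.7, 85.3]
tcp_rot: [3.138, 0.006, 2.996]
ft_force: [0.5, 0.3, -1.1]
opening: 0.165
```

```bash
python3 -c "
from st import *
st([456,251.7,80],82.56,1)"
```

```text
pos [461.5 253.7  85.3] rot [3.1384 0.0058 2.9965] t 10.25 open 0.165 (15.6mm) F [ 0.5  0.3 -1.1] M [ 0.15 -0.13 -0.02]
0 dx 0.0064 dy -0.0034 dz 0.0066 rz -0.0097 mm 7.9
total rotvec frac [ 0.002   0.0037 -0.0097]
```

>>> arm_command([
  {"dx": 0.0064, "dy": -0.0034, "dz": 0.0066, "rx": 0.002, "ry": 0.0037, "rz": -0.0097, "claw": 1},
])

```text
t: 10.38
eef_pos: [457.0, 252.1, 80.8]
tcp_rot: [3.141, 0.002, 3.011]
ft_force: [-0.7, 0.4, -1.3]
opening: 0.16
```

```bash
python3 -c "
from st import *
st([456,251.7,75],82.56,1)"
```

```text
pos [457.  252.1  80.8] rot [3.1407e+00 1.6000e-03 3.0112e+00] t 10.38 open 0.160 (15.2mm) F [-0.7  0.4 -1.3] M [ 0.07 -0.11 -0.  ]
0 dx 0.0012 dy -0.0006 dz 0.0072 rz -0.0003 mm 5.9
total rotvec frac [ 0.0006  0.001  -0.0003]
```

>>> arm_command([
  {"dx": 0.0012, "dy": -0.0006, "dz": 0.018, "rx": 0.0006, "ry": 0.001, "rz": 0, "claw": 1},
])

```text
t: 10.5
eef_pos: [456.4, 251.9, 66.9]
tcp_rot: [3.141, 0.002, 3.011]
ft_force: [0.1, 0.3, -1.0]
opening: 0.161
```

```bash
python3 -c "
from st import *
st([456,251.7,53],82.56,1)"
```

```text
pos [456.4 251.9  66.9] rot [3.1407e+00 1.7000e-03 3.0111e+00] t 10.5 open 0.161 (15.3mm) F [ 0.1  0.3 -1. ] M [ 0.06 -0.19  0.01]
0 dx 0.0005 dy -0.0003 dz 0.0174 rz -0.0004 mm 13.9
total rotvec frac [ 0.0005  0.0011 -0.0004]
```

>>> arm_command([
  {"dx": 0.0005, "dy": -0.0003, "dz": 0.017, "rx": 0.0005, "ry": 0.001, "rz": 0, "claw": 1},
])

```text
t: 10.62
eef_pos: [456.2, 251.7, 52.9]
tcp_rot: [3.141, 0.001, 3.011]
ft_force: [0.4, 0.5, -1.4]
opening: 0.161
```

```bash
python3 -c "
from st import *
st([456,251.7,32],82.56,1)
shot(env,'s4','scene');crop(cv2.imread('pics/s4.png'),240,220,400,360,5,'pics/s4c.png')"
```

```text
pos [456.2 251.7  52.9] rot [3.1411e+00 8.0000e-04 3.0108e+00] t 10.62 open 0.161 (15.3mm) F [ 0.4  0.5 -1.4] M [ 0.07 -0.17  0.02]
0 dx 0.0002 dy -0.0000 dz 0.0261 rz -0.0006 mm 20.9
total rotvec frac [ 0.0003  0.0005 -0.0006]
```

View pics/s4c.png

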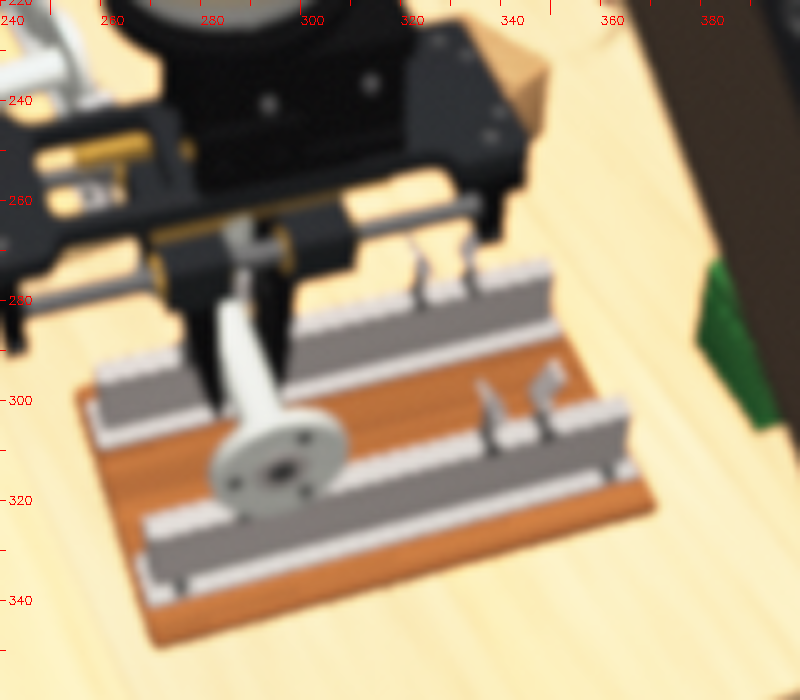

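>>> arm_command([
  {"dx": 0.0002, "dy": 0, "dz": 0.01, "rx": 0.0003, "ry": 0.0005, "rz": 0, "claw": 1},
  {"dx": 0, "dy": 0, "dz": 0.01, "rx": 0, "ry": 0, "rz": 0, "claw": 1},
])

```text
t: 10.92
eef_pos: [456.1, 251.7, 35.1]
tcp_rot: [-3.141, -0.0, 3.011]
ft_force: [0.4, -1.1, 1.2]
opening: 0.159
```

```bash
python3 -c "
from st import *
st([456,251.7,31],82.56,1)"
```

```text
pos [456.1 251.7  35.1] rot [-3.1413e+00 -3.0000e-04  3.0107e+00] t 10.93 open 0.159 (15.1mm) F [ 0.4 -1.1  1.2] M [-0.02 -0.17  0.01]
0 dx 0.0001 dy -0.0000 dz 0.0051 rz -0.0007 mm 4.1
total rotvec frac [-0.0002 -0.0002 -0.0007]
```

>>> arm_command([
  {"dx": 0, "dy": 0, "dz": 0.006, "rx": 0, "ry": 0, "rz": 0, "claw": 1},
  {"dx": 0, "dy": 0, "dz": 0.004, "rx": 0, "ry": 0, "rz": 0, "claw": 1},
])

```text
t: 11.18
eef_pos: [456.8, 251.7, 29.1]
tcp_rot: [3.141, 0.002, 3.011]
ft_force: [-6.1, -7.5, 45.6]
opening: 0.163
```

```bash
python3 -c "
from st import *
st([456,251.7,31],82.56,1)
s=env.state();shot(env,'w5');held('w5',s)
shot(env,'s5','scene');crop(cv2.imread('pics/s5.png'),240,220,400,360,5,'pics/s5c.png')"
```

```text
pos [456.8 251.7  29.1] rot [3.1412e+00 1.8000e-03 3.0110e+00] t 11.18 open 0.163 (15.5mm) F [-6.1 -7.5 45.6] M [-1.41  0.78  0.08]
0 dx 0.0010 dy -0.0001 dz -0.0024 rz -0.0005 mm 2.1
total rotvec frac [ 0.0003  0.0012 -0.0005]
held: y0 -1.5 yslope 0.048 z0 -17.1 zslope -0.060 n 2728 flange x max [51.6 52.9 53.3] flange y [-23.8  23.2]
```

View pics/s5c.png

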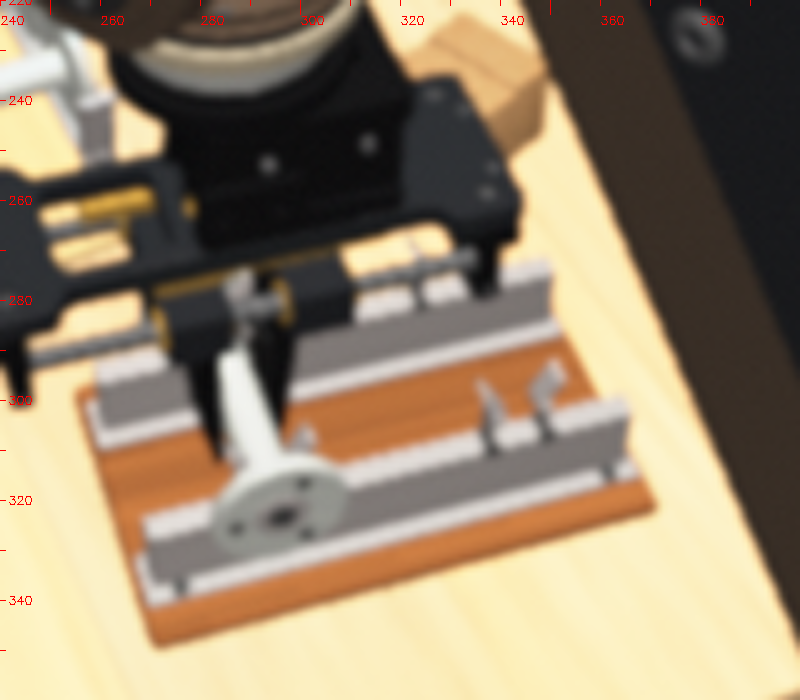

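>>> arm_command([
  {"dx": 0.001, "dy": 0, "dz": -0.0024, "rx": 0.0003, "ry": 0.001, "rz": 0, "claw": 1},
])

```text
t: 11.4
eef_pos: [456.1, 251.7, 30.9]
tcp_rot: [3.141, 0.001, 3.011]
ft_force: [1.2, -0.2, -11.9]
opening: 0.162
```

```bash
python3 -c "
from st import *
st([456,251.7,31],82.56,1)
P=cloud('w5',245,150,372,410)
s=env.state()
a=np.radians(82.56);ux=np.array([np.cos(a),np.sin(a)]);uy=np.array([-ux[1],ux[0]])
X=(P[:,:2]-[455,251.2])@ux;Y=(P[:,:2]-[455,251.2])@uy
k=abs(X)<3
for y in range(-60,62,4):
    g=k&(abs(Y-y)<2)
    if g.sum()>2: print(y,g.sum(),np.percentile(P[g,2],[5,50,95]).round(1))
"
```

```text
pos [456.1 251.7  30.9] rot [3.1414e+00 9.0000e-04 3.0109e+00] t 11.4 open 0.162 (15.4mm) F [  1.2  -0.2 -11.9] M [-0.02 -0.3   0.02]
0 dx 0.0002 dy 0.0000 dz -0.0001 rz -0.0005 mm 0.2
total rotvec frac [ 0.0001  0.0006 -0.0005]
-48 113 [55.3 58.4 61.6]
-44 79 [54.3 55.2 56.8]
-40 73 [54.3 55.2 56.1]
-36 79 [54.3 55.1 56. ]
-32 29 [54.5 55.4 56.1]
-16 6 [54.4 54.5 54.9]
-12 93 [54.  55.  55.9]
-8 98 [54.  55.  56.1]
-4 103 [54.2 55.  56.2]
0 117 [53.9 55.  55.9]
4 110 [54.1 55.1 55.8]
8 109 [54.1 55.1 56.2]
12 121 [54.  55.2 56.1]
16 118 [54. 55. 56.]
20 205 [ 54.4  55.7 134. ]
24 416 [ 54.6 124.8 125.8]
28 555 [ 54.8 122.7 125.3]
32 134 [54.3 55.3 56.3]
36 134 [54.3 55.1 56.3]
40 95 [54.2 55.2 56.1]
44 34 [68.7 69.8 70.9]
48 224 [ 8.4 70.8 72. ]
52 443 [ 8.3 52.8 70.8]
56 95 [8.  8.9 9.8]
60 105 [-1.5  6.4  9. ]
```

The core top reads 55.0 mm along its whole length, so its centre is at 47 mm and both ends are home. Releasing.

>>> arm_command([
  {"dx": 0, "dy": 0, "dz": 0.0005, "rx": 0, "ry": 0, "rz": 0, "claw": 0.2},
  {"dx": 0, "dy": 0, "dz": 0, "rx": 0, "ry": 0, "rz": 0, "claw": 0.2},
  {"dx": 0, "dy": 0, "dz": 0, "rx": 0, "ry": 0, "rz": 0, "claw": 0.2},
])

```text
t: 11.78
eef_pos: [456.2, 251.9, 30.2]
tcp_rot: [3.141, 0.001, 3.011]
ft_force: [0.4, 1.1, 0.2]
opening: 0.383
```

```bash
python3 -c "
from st import *
st([456,251.7,150],82.56,3)"
```

```text
pos [456.2 251.9  30.2] rot [3.1412e+00 9.0000e-04 3.0107e+00] t 11.78 open 0.383 (36.4mm) F [0.4 1.1 0.2] M [ 0.13 -0.14 -0.06]
0 dx 0.0001 dy -0.0001 dz -0.0499 rz -0.0002 mm 39.9
1 dx 0.0001 dy -0.0001 dz -0.0499 rz -0.0002 mm 39.9
2 dx 0.0001 dy -0.0001 dz -0.0499 rz -0.0002 mm 39.9
total rotvec frac [ 0.0003  0.0006 -0.0006]
```

>>> arm_command([
  {"dx": 0, "dy": 0, "dz": -0.03, "rx": 0, "ry": 0, "rz": 0, "claw": 0.28},
  {"dx": 0, "dy": 0, "dz": -0.055, "rx": 0, "ry": 0, "rz": 0, "claw": 0.28},
  {"dx": 0, "dy": 0, "dz": -0.06, "rx": 0, "ry": 0, "rz": 0, "claw": 0.28},
])

```text
t: 12.15
eef_pos: [454.9, 251.4, 145.6]
tcp_rot: [-3.138, -0.006, 3.011]
ft_force: [0.8, 0.1, 0.1]
opening: 0.365
```

```bash
python3 -c "
from st import *
st([622,225,240],1.3,9)
shot(env,'t2','top')"
```

```text
pos [454.9 251.4 145.6] rot [-3.1383 -0.0059  3.0106] t 12.15 open 0.365 (34.6mm) F [0.8 0.1 0.1] M [ 0.13 -0.13  0.  ]
0 dx -0.0235 dy -0.0006 dz -0.0131 rz 0.1002 mm 21.5
1 dx -0.0233 dy 0.0031 dz -0.0131 rz 0.1002 mm 21.5
2 dx -0.0225 dy 0.0067 dz -0.0131 rz 0.1002 mm 21.5
3 dx -0.0212 dy 0.0102 dz -0.0131 rz 0.1002 mm 21.5
4 dx -0.0193 dy 0.0134 dz -0.0131 rz 0.1002 mm 21.5
5 dx -0.0170 dy 0.0162 dz -0.0131 rz 0.1002 mm 21.5
6 dx -0.0142 dy 0.0187 dz -0.0131 rz 0.1002 mm 21.5
7 dx -0.0111 dy 0.0207 dz -0.0131 rz 0.1002 mm 21.5
8 dx -0.0078 dy 0.0222 dz -0.0131 rz 0.1002 mm 21.5
total rotvec frac [-0.0044 -0.0016  0.9022]
```

View pics/t2.png

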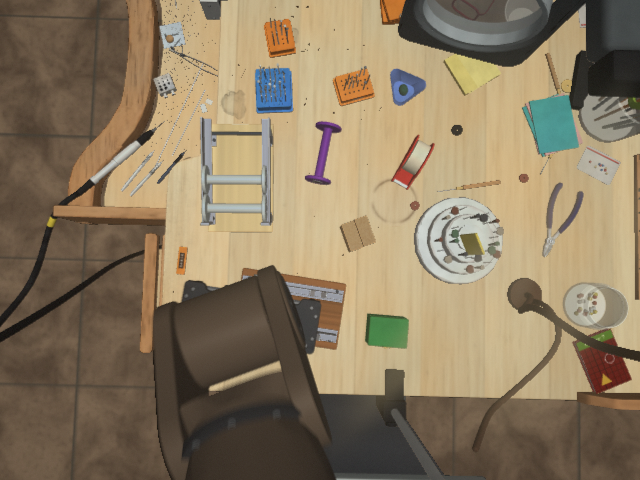

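```bash
python3 - <<'E'
from st import *
c=cal('t2')
def tc(d):
    o=[]
    for v in range(110,235):
        for u in range(195,280):
            if d[v,u]>0: o.append(c['xyz']+ray(c,u,v)*d[v,u])
    return np.array(o)
for n in ('top0','t2'):
    P=tc(np.load(f'pics/{n}.npy'));bobbin(P,620,302,72);bobbin(P,667,303,80)
st([620.4,301.5,150],1.3,9)
E
```

```text
core x 620.0 slope -0.0151 (axis deg 90.87) z 72.4 n 428 rms 1.22 flange y [[248.8, 251.8, 254.5], [346.8, 349.0, 352.9]]
core x 667.2 slope -0.0260 (axis deg 91.49) z 79.9 n 479 rms 1.12 flange y [[249.9, 252.7, 255.4], [347.7, 350.6, 354.1]]
core x 619.9 slope -0.0272 (axis deg 91.56) z 72.4 n 423 rms 1.23 flange y [[248.8, 251.9, 254.7], [346.4, 349.1, 353.0]]
core x 667.3 slope -0.0268 (axis deg 91.53) z 80.0 n 472 rms 1.16 flange y [[249.9, 252.8, 255.1], [348.0, 350.6, 354.4]]
pos [456.9 252.3 151.4] rot [3.1410e+00 1.0000e-03 3.0108e+00] t 12.2 open 0.361 (34.3mm) F [1.9 0.6 5.1] M [ 0.13 -0.2   0.04]
0 dx -0.0216 dy 0.0097 dz 0.0002 rz 0.1003 mm 19.0
1 dx -0.0198 dy 0.0130 dz 0.0002 rz 0.1003 mm 19.0
2 dx -0.0175 dy 0.0160 dz 0.0002 rz 0.1003 mm 19.0
3 dx -0.0148 dy 0.0185 dz 0.0002 rz 0.1003 mm 19.0
4 dx -0.0117 dy 0.0206 dz 0.0002 rz 0.1003 mm 19.0
5 dx -0.0084 dy 0.0222 dz 0.0002 rz 0.1003 mm 19.0
6 dx -0.0048 dy 0.0232 dz 0.0002 rz 0.1003 mm 19.0
7 dx -0.0011 dy 0.0237 dz 0.0002 rz 0.1003 mm 19.0
8 dx 0.0027 dy 0.0236 dz 0.0002 rz 0.1003 mm 19.0
total rotvec frac [8.000e-04 2.000e-04 9.023e-01]
```

Bobbin b is at the stop (x 619.9, the same as bobbin a was). Going back above it.

>>> arm_command([
  {"dx": -0.0216, "dy": 0.0097, "dz": 0, "rx": 0, "ry": 0, "rz": 0.1, "claw": 0.28},
  {"dx": -0.0198, "dy": 0.013, "dz": 0, "rx": 0, "ry": 0, "rz": 0.1, "claw": 0.28},
  {"dx": -0.0175, "dy": 0.016, "dz": 0, "rx": 0, "ry": 0, "rz": 0.1, "claw": 0.28},
  {"dx": -0.0148, "dy": 0.0185, "dz": 0, "rx": 0, "ry": 0, "rz": 0.1, "claw": 0.28},
  {"dx": -0.0117, "dy": 0.0206, "dz": 0, "rx": 0, "ry": 0, "rz": 0.1, "claw": 0.28},
  {"dx": -0.0084, "dy": 0.0222, "dz": 0, "rx": 0, "ry": 0, "rz": 0.1, "claw": 0.28},
  {"dx": -0.0048, "dy": 0.0232, "dz": 0, "rx": 0, "ry": 0, "rz": 0.1, "claw": 0.28},
  {"dx": -0.001, "dy": 0.0237, "dz": 0, "rx": 0, "ry": 0, "rz": 0.1, "claw": 0.28},
  {"dx": 0.0027, "dy": 0.0236, "dz": 0, "rx": 0, "ry": 0, "rz": 0.1, "claw": 0.28},
  {"dx": 0, "dy": 0, "dz": 0, "rx": 0, "ry": 0, "rz": 0, "claw": 0.28},
])

```text
t: 13.45
eef_pos: [625.9, 300.7, 150.6]
tcp_rot: [3.139, -0.001, 1.552]
ft_force: [0.3, 0.1, -0.4]
opening: 0.362
```

```bash
python3 -c "
from st import *
st([620.2,301.2,120],1.4,2)"
```

```text
pos [625.9 300.7 150.6] rot [ 3.1391e+00 -1.5000e-03  1.5525e+00] t 13.45 open 0.362 (34.4mm) F [ 0.3  0.1 -0.4] M [-0.03 -0.06  0.02]
0 dx 0.0002 dy -0.0036 dz 0.0191 rz -0.0136 mm 15.6
1 dx 0.0003 dy -0.0035 dz 0.0191 rz -0.0136 mm 15.6
total rotvec frac [ 0.0016 -0.0009 -0.0272]
```

>>> arm_command([
  {"dx": 0.0002, "dy": -0.0036, "dz": 0.019, "rx": 0.0016, "ry": -0.0009, "rz": -0.0136, "claw": 0.28},
  {"dx": 0.0003, "dy": -0.0035, "dz": 0.019, "rx": 0, "ry": 0, "rz": -0.0136, "claw": 0.28},
  {"dx": 0, "dy": 0, "dz": 0, "rx": 0, "ry": 0, "rz": 0, "claw": 0.28},
])

```text
t: 13.82
eef_pos: [617.6, 300.8, 116.9]
tcp_rot: [-3.139, 0.001, 1.605]
ft_force: [-0.3, 0.5, 0.1]
opening: 0.36
```

```bash
python3 -c "
from st import *
st([620.2,301.2,80],1.4,2)"
```

```text
pos [617.6 300.8 116.9] rot [-3.1387e+00  9.0000e-04  1.6051e+00] t 13.82 open 0.360 (34.2mm) F [-0.3  0.5  0.1] M [-0.01 -0.05 -0.02]
0 dx 0.0002 dy 0.0016 dz 0.0231 rz 0.0031 mm 18.5
1 dx 0.0002 dy 0.0016 dz 0.0231 rz 0.0031 mm 18.5
total rotvec frac [-0.0018  0.0006  0.0063]
```

>>> arm_command([
  {"dx": 0.0004, "dy": 0.003, "dz": 0.03, "rx": -0.0015, "ry": 0.0005, "rz": 0.006, "claw": 0.28},
])

```text
t: 13.95
eef_pos: [620.5, 301.6, 94.2]
tcp_rot: [3.139, -0.001, 1.597]
ft_force: [0.5, -0.3, -0.9]
opening: 0.359
```

```bash
python3 -c "
from st import *
st([620.2,301.2,55],1.4,1)"
```

```text
pos [620.5 301.6  94.2] rot [ 3.1391e+00 -1.0000e-03  1.5966e+00] t 13.95 open 0.359 (34.1mm) F [ 0.5 -0.3 -0.9] M [-0.01 -0.15  0.02]
0 dx -0.0004 dy -0.0004 dz 0.0490 rz 0.0009 mm 39.2
total rotvec frac [ 0.0016 -0.0006  0.0009]
```

>>> arm_command([
  {"dx": -0.0004, "dy": -0.0004, "dz": 0.022, "rx": 0.001, "ry": -0.0005, "rz": 0, "claw": 0.28},
  {"dx": 0, "dy": 0, "dz": 0.022, "rx": 0, "ry": 0, "rz": 0, "claw": 0.28},
])

```text
t: 14.2
eef_pos: [620.0, 301.2, 57.5]
tcp_rot: [3.141, -0.0, 1.598]
ft_force: [0.7, -0.5, -0.1]
opening: 0.359
```

```bash
python3 -c "
from st import *
st([620.2,301.2,55],1.4,1)"
```

```text
pos [620.  301.2  57.5] rot [ 3.1408e+00 -1.0000e-04  1.5978e+00] t 14.2 open 0.359 (34.1mm) F [ 0.7 -0.5 -0.1] M [-0.04 -0.15  0.04]
0 dx -0.0000 dy 0.0003 dz 0.0031 rz 0.0016 mm 2.5
total rotvec frac [ 0.0005 -0.0001  0.0016]
```

>>> arm_command([
  {"dx": 0, "dy": 0.0003, "dz": 0.003, "rx": 0.0005, "ry": 0, "rz": 0.0015, "claw": 0.28},
  {"dx": 0, "dy": 0, "dz": 0, "rx": 0, "ry": 0, "rz": 0, "claw": 1},
  {"dx": 0, "dy": 0, "dz": 0, "rx": 0, "ry": 0, "rz": 0, "claw": 1},
  {"dx": 0, "dy": 0, "dz": 0, "rx": 0, "ry": 0, "rz": 0, "claw": 1},
  {"dx": 0, "dy": 0, "dz": 0, "rx": 0, "ry": 0, "rz": 0, "claw": 1},
])

```text
t: 14.82
eef_pos: [620.3, 301.3, 55.2]
tcp_rot: [3.142, -0.0, 1.596]
ft_force: [-0.1, -0.6, -0.6]
opening: 0.156
```

```bash
python3 -c "
from st import *
st([620.2,301.2,150],1.4,1)"
```

```text
pos [620.3 301.3  55.2] rot [ 3.1416e+00 -2.0000e-04  1.5957e+00] t 14.82 open 0.156 (14.8mm) F [-0.1 -0.6 -0.6] M [-0.01 -0.1  -0.  ]
0 dx -0.0001 dy -0.0002 dz -0.1185 rz 0.0003 mm 94.8
total rotvec frac [ 0.     -0.0001  0.0003]
```

>>> arm_command([
  {"dx": 0, "dy": 0, "dz": -0.02, "rx": 0, "ry": 0, "rz": 0, "claw": 1},
  {"dx": 0, "dy": 0, "dz": -0.035, "rx": 0, "ry": 0, "rz": 0, "claw": 1},
  {"dx": 0, "dy": 0, "dz": -0.04, "rx": 0, "ry": 0, "rz": 0, "claw": 1},
  {"dx": 0, "dy": 0, "dz": -0.04, "rx": 0, "ry": 0, "rz": 0, "claw": 1},
])

```text
t: 15.32
eef_pos: [619.8, 301.0, 167.6]
tcp_rot: [-3.139, 0.001, 1.596]
ft_force: [0.0, 0.9, -1.0]
opening: 0.165
```

```bash
python3 -c "
from st import *
st([444.5,162.5,150],82.56,9)
q=ik([444.5,162.5,150],np.radians(82.56));print(q.round(2),postclear(q),[a.round(0) for a in fk(PAR,q,True)])
"
```

```text
pos [619.8 301.  167.6] rot [-3.1394e+00  6.0000e-04  1.5957e+00] t 15.32 open 0.165 (15.6mm) F [ 0.   0.9 -1. ] M [-0.04 -0.05 -0.01]
0 dx -0.0186 dy -0.0248 dz 0.0024 rz -0.1002 mm 24.9
1 dx -0.0145 dy -0.0274 dz 0.0024 rz -0.1002 mm 24.9
2 dx -0.0100 dy -0.0294 dz 0.0024 rz -0.1002 mm 24.9
3 dx -0.0053 dy -0.0306 dz 0.0024 rz -0.1002 mm 24.9
4 dx -0.0005 dy -0.0310 dz 0.0024 rz -0.1002 mm 24.9
5 dx 0.0044 dy -0.0307 dz 0.0024 rz -0.1002 mm 24.9
6 dx 0.0092 dy -0.0296 dz 0.0024 rz -0.1002 mm 24.9
7 dx 0.0137 dy -0.0278 dz 0.0024 rz -0.1002 mm 24.9
8 dx 0.0179 dy -0.0253 dz 0.0024 rz -0.1002 mm 24.9
total rotvec frac [-1.500e-03 -7.000e-04 -9.015e-01]
[ 0.21  0.37  2.    0.    0.78 -1.23] post rad/lat 267 -42 [array([ -0.,  -0., 197.]), array([206.,  44., 744.]), array([444., 163., 422.]), array([444., 163., 422.]), array([444., 163., 150.])]
```

```bash
python3 - <<'E'
from st import *
c=cal('t2');d=np.load('pics/t2.npy');q=ik([455,251.4,145],np.radians(82.5));j1=q[0]
o=[]
for v in range(255,480,2):
    for u in range(150,350,2):
        if d[v,u]>0: o.append(c['xyz']+ray(c,u,v)*d[v,u])
P=np.array(o);P=P[P[:,2]>130];rad=P[:,0]*np.cos(j1)+P[:,1]*np.sin(j1);lat=-P[:,0]*np.sin(j1)+P[:,1]*np.cos(j1)
for r in range(100,560,40):
    k=abs(rad-r)<20
    if k.sum()>5: print(r,'lat',np.percentile(lat[k],[1,99]).round(0),'z',np.percentile(P[k,2],[1,50,99]).round(0))
E
```

```text
420 lat [  5. 122.] z [466. 561. 578.]
460 lat [ -2. 125.] z [266. 526. 564.]
500 lat [-19. 125.] z [265. 460. 512.]
540 lat [  0. 125.] z [426. 456. 477.]
```

>>> arm_command([
  {"dx": -0.0186, "dy": -0.0248, "dz": 0.002, "rx": 0, "ry": 0, "rz": -0.1, "claw": 1},
  {"dx": -0.0145, "dy": -0.0274, "dz": 0.002, "rx": 0, "ry": 0, "rz": -0.1, "claw": 1},
  {"dx": -0.01, "dy": -0.0294, "dz": 0.002, "rx": 0, "ry": 0, "rz": -0.1, "claw": 1},
  {"dx": -0.0053, "dy": -0.0306, "dz": 0.002, "rx": 0, "ry": 0, "rz": -0.1, "claw": 1},
  {"dx": -0.0005, "dy": -0.031, "dz": 0.002, "rx": 0, "ry": 0, "rz": -0.1, "claw": 1},
  {"dx": 0.0044, "dy": -0.0307, "dz": 0.002, "rx": 0, "ry": 0, "rz": -0.1, "claw": 1},
  {"dx": 0.0092, "dy": -0.0296, "dz": 0.002, "rx": 0, "ry": 0, "rz": -0.1, "claw": 1},
  {"dx": 0.0137, "dy": -0.0278, "dz": 0.002, "rx": 0, "ry": 0, "rz": -0.1, "claw": 1},
  {"dx": 0.0179, "dy": -0.0253, "dz": 0.002, "rx": 0, "ry": 0, "rz": -0.09, "claw": 1},
  {"dx": 0, "dy": 0, "dz": 0, "rx": 0, "ry": 0, "rz": 0, "claw": 1},
])

```text
t: 16.58
eef_pos: [444.6, 156.4, 166.7]
tcp_rot: [3.135, 0.017, 3.04]
ft_force: [0.5, 0.4, -1.3]
opening: 0.158
```

```bash
python3 -c "
from st import *
s=env.state();shot(env,'w6');held('w6',s)
st([444.5,162.5,120],82.56,1)
shot(env,'t3','top')
"
```

```text
held: y0 -0.6 yslope 0.002 z0 -18.7 zslope -0.000 n 2413 flange x max [51.6 52.3 52.6] flange y [-22.6  21.6]
pos [445.5 156.8 166.9] rot [3.1343 0.0179 3.0381] t 16.62 open 0.165 (15.7mm) F [ 0.4  0.5 -1.1] M [ 0.07 -0.17  0.01]
0 dx 0.0020 dy 0.0069 dz 0.0586 rz 0.0169 mm 47.2
total rotvec frac [0.0048 0.0113 0.0168]
```

View pics/w6.png

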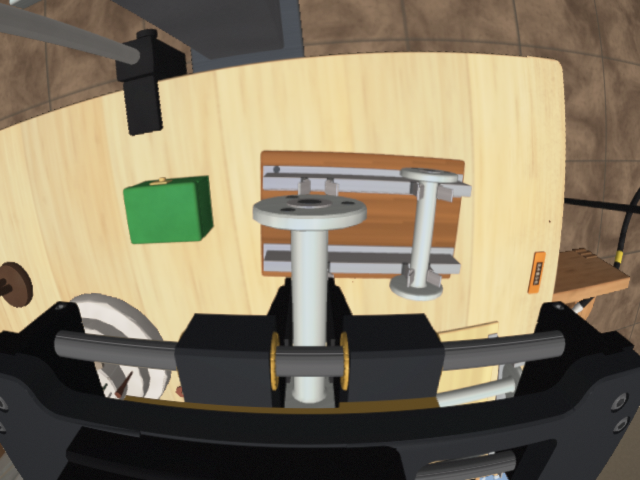

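>>> arm_command([
  {"dx": 0.002, "dy": 0.006, "dz": 0.03, "rx": 0.005, "ry": 0.011, "rz": 0.0165, "claw": 1},
  {"dx": 0, "dy": 0, "dz": 0.03, "rx": 0, "ry": 0, "rz": 0, "claw": 1},
  {"dx": 0, "dy": 0, "dz": 0.02, "rx": 0, "ry": 0, "rz": 0, "claw": 1},
])

```text
t: 17.05
eef_pos: [449.3, 164.2, 103.3]
tcp_rot: [3.14, 0.007, 3.005]
ft_force: [0.3, 0.2, -0.6]
opening: 0.162
```

```bash
python3 -c "
from st import *
st([443.8,162.6,75],82.56,1)
"
```

```text
pos [449.3 164.2 103.3] rot [3.1396 0.0067 3.0049] t 17.05 open 0.162 (15.4mm) F [ 0.3  0.2 -0.6] M [ 0.1  -0.19 -0.04]
0 dx 0.0065 dy -0.0030 dz 0.0353 rz -0.0044 mm 28.8
total rotvec frac [ 0.0013  0.0043 -0.0044]
```

>>> arm_command([
  {"dx": 0.0065, "dy": -0.003, "dz": 0.03, "rx": 0.001, "ry": 0.004, "rz": -0.004, "claw": 1},
])

```text
t: 17.18
eef_pos: [445.4, 163.3, 79.1]
tcp_rot: [3.14, 0.002, 3.009]
ft_force: [0.2, -0.6, -0.9]
opening: 0.163
```

```bash
python3 -c "
from st import *
st([443.8,162.6,60],82.56,1)
"
```

```text
pos [445.4 163.3  79.1] rot [3.1404e+00 2.5000e-03 3.0094e+00] t 17.18 open 0.163 (15.5mm) F [ 0.2 -0.6 -0.9] M [ 0.15 -0.16  0.03]
0 dx 0.0018 dy -0.0012 dz 0.0238 rz -0.0015 mm 19.1
total rotvec frac [ 0.0008  0.0016 -0.0015]
```

>>> arm_command([
  {"dx": 0.0018, "dy": -0.0012, "dz": 0.02, "rx": 0.0008, "ry": 0.0016, "rz": -0.0015, "claw": 1},
])

```text
t: 17.3
eef_pos: [444.5, 163.1, 62.2]
tcp_rot: [-3.142, -0.0, 3.01]
ft_force: [-0.3, 0.0, -1.3]
opening: 0.16
```

```bash
python3 -c "
from st import *
st([443.8,162.6,50],82.56,1)
"
```

```text
pos [444.5 163.1  62.2] rot [-3.1416e+00 -1.0000e-04  3.0100e+00] t 17.3 open 0.160 (15.2mm) F [-0.3  0.  -1.3] M [ 0.1  -0.1  -0.01]
0 dx 0.0008 dy -0.0008 dz 0.0153 rz -0.0011 mm 12.3
total rotvec frac [-0.     -0.0001 -0.0011]
```

>>> arm_command([
  {"dx": 0.0008, "dy": -0.0008, "dz": 0.015, "rx": 0, "ry": 0, "rz": -0.001, "claw": 1},
])

```text
t: 17.42
eef_pos: [444.6, 163.1, 49.6]
tcp_rot: [3.141, 0.0, 3.01]
ft_force: [-0.3, 0.5, -1.2]
opening: 0.163
```

```bash
python3 -c "
from st import *
st([443.8,162.6,28.5],82.56,1)
shot(env,'s6','scene');crop(cv2.imread('pics/s6.png'),240,220,400,360,5,'pics/s6c.png')"
```

```text
pos [444.6 163.1  49.6] rot [3.1414e+00 4.0000e-04 3.0103e+00] t 17.43 open 0.163 (15.5mm) F [-0.3  0.5 -1.2] M [ 0.06 -0.15 -0.02]
0 dx 0.0009 dy -0.0007 dz 0.0264 rz -0.0009 mm 21.1
total rotvec frac [ 0.0001  0.0002 -0.0009]
```

View pics/s6c.png

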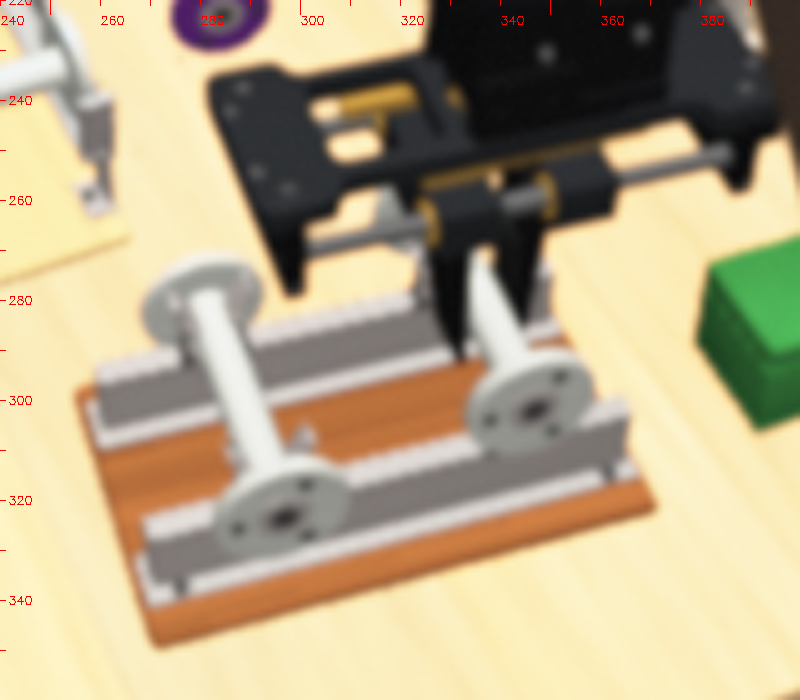

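>>> arm_command([
  {"dx": 0.0009, "dy": -0.0006, "dz": 0.01, "rx": 0, "ry": 0, "rz": -0.0005, "claw": 1},
  {"dx": 0, "dy": 0, "dz": 0.01, "rx": 0, "ry": 0, "rz": 0, "claw": 1},
])

```text
t: 17.73
eef_pos: [444.6, 162.9, 33.0]
tcp_rot: [3.141, 0.002, 3.011]
ft_force: [-0.2, -1.9, 0.7]
opening: 0.161
```

```bash
python3 -c "
from st import *
st([443.8,162.6,28.5],82.56,1)
"
```

```text
pos [444.6 162.9  33. ] rot [3.1410e+00 1.9000e-03 3.0106e+00] t 17.73 open 0.161 (15.3mm) F [-0.2 -1.9  0.7] M [-0.2  -0.09  0.02]
0 dx 0.0010 dy -0.0005 dz 0.0057 rz -0.0007 mm 4.6
total rotvec frac [ 0.0003  0.0012 -0.0007]
```

>>> arm_command([
  {"dx": 0.0005, "dy": 0, "dz": 0.006, "rx": 0.0003, "ry": 0.001, "rz": 0, "claw": 1},
  {"dx": 0, "dy": 0, "dz": 0.0025, "rx": 0, "ry": 0, "rz": 0, "claw": 1},
])

```text
t: 17.98
eef_pos: [444.7, 162.8, 28.1]
tcp_rot: [3.141, 0.002, 3.01]
ft_force: [-11.4, -5.4, 51.9]
opening: 0.159
```

```bash
cat >> st.py <<'E'
def prof(name,seat,box=(245,150,372,410)):
    P=cloud(name,*box);a=np.radians(82.56);ux=np.array([np.cos(a),np.sin(a)]);uy=np.array([-ux[1],ux[0]])
    X=(P[:,:2]-seat)@ux;Y=(P[:,:2]-seat)@uy
    for y in range(-58,60,4):
        g=(abs(X)<3)&(abs(Y-y)<2)&(P[:,2]<80)&(P[:,2]>42)
        if g.sum()>2: print(y,g.sum(),np.percentile(P[g,2],[5,50,95]).round(1),end='; ')
    print()
    g=(abs(X)<26)&(abs(Y)>44)&(abs(Y)<58)&(P[:,2]>35)&(P[:,2]<80)
    print('flange X',np.percentile(X[g],[1,99]).round(1),'Y',np.percentile(Y[g],[1,99]).round(1),'z',np.percentile(P[g,2],[1,99]).round(1))
E
python3 -c "
from st import *
st([443.8,162.6,28.5],82.56,1)
shot(env,'w7');prof('w7',[443.4,162.0])
"
```

```text
pos [444.7 162.8  28.1] rot [3.1413e+00 2.0000e-03 3.0102e+00] t 17.98 open 0.159 (15.1mm) F [-11.4  -5.4  51.9] M [-0.81  1.73  0.06]
0 dx 0.0011 dy -0.0004 dz -0.0006 rz -0.0010 mm 1.1
total rotvec frac [ 0.0002  0.0013 -0.001 ]
-46 136 [54.6 56.3 59.8]; -42 72 [54.3 55.1 56. ]; -38 72 [54.2 55.1 56. ]; -34 78 [54.  55.1 56. ]; -30 14 [54.9 55.5 56.3]; -14 25 [53.7 54.8 55.7]; -10 97 [54.1 55.2 56. ]; -6 95 [54.2 55.1 56.2]; -2 102 [54.3 55.3 56. ]; 2 109 [54.1 55.1 55.9]; 6 108 [54.1 55.  56.2]; 10 111 [54.1 55.1 55.8]; 14 116 [54.1 55.1 56. ]; 18 130 [54.2 55.2 55.9]; 22 131 [54.2 55.  56.1]; 26 135 [54.1 55.2 56.1]; 30 139 [54.1 55.2 56.2]; 34 139 [54.  55.1 56. ]; 38 144 [54.1 55.1 56. ]; 42 37 [54.3 55.  55.9]; 46 112 [69.8 70.9 71.8]; 50 385 [46.1 65.3 71.5]; 54 6 [42.6 43.6 52.9]; 
flange X [-21.4  22.4] Y [-47.6  51.8] z [35.7 71.7]
```

The second bobbin's core top is also 55.1 mm along its whole length, so it is home at both ends. I'll ease off the push and release.

>>> arm_command([
  {"dx": 0.0008, "dy": 0, "dz": -0.0015, "rx": 0, "ry": 0.001, "rz": 0, "claw": 1},
  {"dx": 0, "dy": 0, "dz": 0, "rx": 0, "ry": 0, "rz": 0, "claw": 0.2},
  {"dx": 0, "dy": 0, "dz": 0, "rx": 0, "ry": 0, "rz": 0, "claw": 0.2},
  {"dx": 0, "dy": 0, "dz": 0, "rx": 0, "ry": 0, "rz": 0, "claw": 0.2},
])

```text
t: 18.52
eef_pos: [444.7, 163.1, 29.7]
tcp_rot: [3.141, 0.002, 3.01]
ft_force: [-0.7, 0.3, 0.9]
opening: 0.386
```

```bash
python3 -c "
from st import *
st([444,162.6,150],82.56,3)"
```

```text
pos [444.7 163.1  29.7] rot [3.1406e+00 2.2000e-03 3.0096e+00] t 18.52 open 0.386 (36.6mm) F [-0.7  0.3  0.9] M [ 0.12 -0.13 -0.  ]
0 dx 0.0003 dy -0.0003 dz -0.0501 rz -0.0005 mm 40.1
1 dx 0.0003 dy -0.0003 dz -0.0501 rz -0.0005 mm 40.1
2 dx 0.0003 dy -0.0003 dz -0.0501 rz -0.0005 mm 40.1
total rotvec frac [ 0.0007  0.0014 -0.0014]
```

>>> arm_command([
  {"dx": 0, "dy": 0, "dz": -0.03, "rx": 0, "ry": 0, "rz": 0, "claw": 0.2},
  {"dx": 0, "dy": 0, "dz": -0.055, "rx": 0, "ry": 0, "rz": 0, "claw": 0.2},
  {"dx": 0, "dy": 0, "dz": -0.06, "rx": 0, "ry": 0, "rz": 0, "claw": 0.2},
  {"dx": -0.03, "dy": 0.02, "dz": -0.04, "rx": 0, "ry": 0, "rz": 0, "claw": 0.2},
  {"dx": -0.04, "dy": 0.02, "dz": -0.02, "rx": 0, "ry": 0, "rz": 0, "claw": 0.2},
  {"dx": -0.03, "dy": 0.015, "dz": 0, "rx": 0, "ry": 0, "rz": 0, "claw": 0.2},
  {"dx": 0, "dy": 0, "dz": 0, "rx": 0, "ry": 0, "rz": 0, "claw": 0.2},
])

```text
t: 19.4
eef_pos: [531.3, 197.3, 198.8]
tcp_rot: [3.14, 0.001, 3.009]
ft_force: [-0.1, -0.1, -0.9]
opening: 0.403
```

```bash
python3 -c "
from st import *
st()
c,_,_=shot(env,'w8')
for s in ([443.4,162.0],[455,251.2]):
    u,v=wproj(c,[*s,47]);print(u,v)
    prof('w8',s,(max(int(u)-45,0),max(int(v)-75,0),int(u)+45,min(int(v)+75,330)))
shot(env,'t4','top');P=None
c=cal('t4');d=np.load('pics/t4.npy')
o=[c['xyz']+ray(c,u,v)*d[v,u] for v in range(110,235) for u in range(195,280) if d[v,u]>0]
bobbin(np.array(o),620,302,72)
"
```

```text
pos [531.3 197.3 198.8] rot [3.1405e+00 1.0000e-03 3.0094e+00] t 19.4 open 0.403 (38.3mm) F [-0.1 -0.1 -0.9] M [ 0.05 -0.14 -0.04]
255.4812456433841 130.95648835037656
-50 32 [70.3 71.3 72.3]; -46 50 [55.1 62.3 71.6]; -42 34 [54.9 55.8 56.8]; -38 31 [54.1 55.2 56.9]; -34 32 [54.7 55.8 56.6]; -30 34 [54.2 55.6 56.6]; -26 31 [54.6 55.5 56.9]; -22 34 [54.4 55.8 56.6]; -18 34 [54.4 55.5 56.8]; -14 30 [54.3 55.7 56.9]; -10 32 [54.8 55.7 56.7]; -6 35 [54.3 55.5 56.6]; -2 32 [54.5 55.4 56.9]; 2 31 [54.6 55.5 56.6]; 6 35 [54.2 55.4 56.8]; 10 35 [54.1 55.4 56.7]; 14 28 [53.8 55.5 57. ]; 18 35 [54.4 55.7 56.9]; 22 34 [54.1 55.4 56.5]; 26 29 [54.  55.2 56.6]; 30 38 [54.5 55.5 56.6]; 34 33 [53.9 55.4 56.9]; 38 30 [53.9 55.5 56.8]; 42 36 [54.6 55.8 57.1]; 46 55 [55.3 65.3 72.2]; 50 30 [70.3 71.6 72.6]; 
flange X [-22.  23.] Y [-52.2  51.3] z [36.9 72.4]
359.95446385196794 130.51205456101832
-50 28 [70.5 71.7 72.9]; -46 53 [55.1 65.5 71.5]; -42 29 [53.9 56.  56.9]; -38 37 [54.5 55.8 56.8]; -34 31 [54.4 55.3 56.7]; -30 30 [54.6 55.6 56.8]; -26 35 [54.8 55.6 56.6]; -22 32 [54.3 55.5 56.4]; -18 31 [54.3 55.5 56.8]; -14 35 [54.5 55.7 56.7]; -10 35 [54.  55.1 56.4]; -6 29 [54.5 55.6 56.6]; -2 35 [54.1 55.4 56.8]; 2 34 [54.4 55.6 57.2]; 6 29 [54.4 55.6 56.9]; 10 31 [53.8 55.1 56.9]; 14 36 [54.1 55.4 56.7]; 18 32 [54.2 55.4 56.2]; 22 33 [54.4 55.5 56.2]; 26 39 [54.3 55.5 56.9]; 30 33 [54.4 55.6 56.5]; 34 34 [54.5 55.7 56.6]; 38 38 [54.3 55.4 57. ]; 42 32 [54.2 55.5 56.8]; 46 56 [55.8 66.5 71.8]; 50 32 [69.8 71.5 72.9]; 
flange X [-23.4  21.5] Y [-51.7  51.6] z [38.5 72.6]
core x 620.0 slope -0.0248 (axis deg 91.42) z 72.5 n 426 rms 1.21 flange y [[249.0, 251.7, 254.6], [346.4, 348.8, 352.9]]
```

View pics/w8.png

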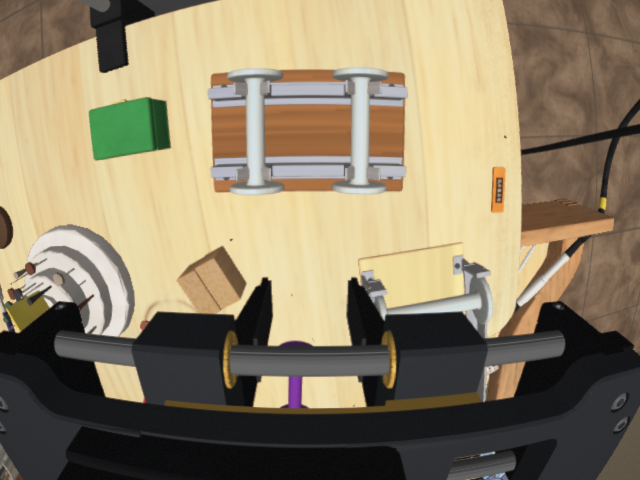

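View pics/t4.png

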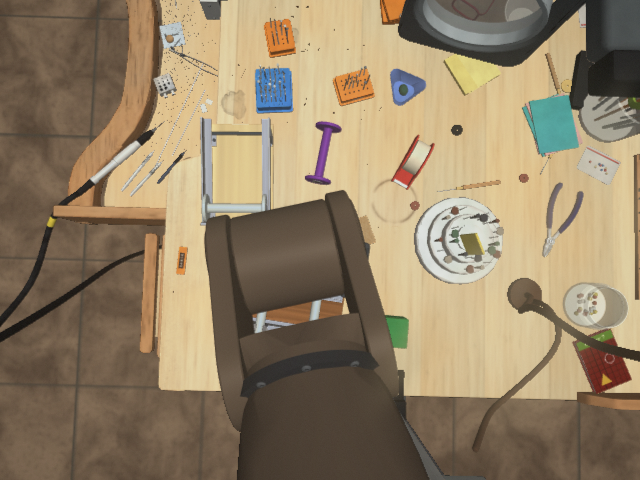

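Both bobbins sit level: the cores are at home height along their length, and the flanges reach ±52 mm. The third bobbin is at the stop (x 620.0). The box and wedges haven't moved, and the robot is clear of everything, so I'm handing in.

```bash
python3 -c "
from cell import env
print(env.job_done())"
```

```text
the job is handed in; nothing more can be done
None
```

The job is handed in, at about 19.5 s on the robot's clock. The lowest bobbin is clipped into the +y station of the clip rail, the next one into the -y station, and the third is waiting at the stop.

- **Post:** it stood between the start pose and the work. I folded the arm in over the base, swung it past the post inside the post's radius, and extended it again. The wrist force readings stayed near zero, but I had no direct measure of the clearance at the shoulder.
- **Seating:** both cores read about 55.5 mm at the top along their whole length (55.1 mm before release), which puts their centres at about 47 mm, home at both ends. The flanges reach ±52 mm about the seats.
- **Third bobbin:** its core is at x 620.0 and z 72.5, the same spot the first bobbin started from.
- **Green box and wedges:** in the last wrist picture both look as they did at first. I compared them by eye and did not measure them again.
- **Force:** pressing home peaked in the readings at about 46 N and 52 N at the wrist, against the 120 N limit. That is well above the 5 to 10 N needed to snap in, because I pushed on until the cores bottomed on the bars.
- **One disagreement:** while the first bobbin was still gripped, a line fit showed it tilted by about 0.06 rad. The fit area included the clip jaws, and the height profile taken from the same picture was level, so I went by the profile.

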